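Uncap the studs and dress the weld seam of a baffle frame

ROBOT

A 7-joint arm with a two-finger parallel gripper is mounted at the origin on the work surface. World frame = base frame: x ahead of the robot, y to its left, z up, the work surface at z = 0. Lengths are in m, angles in rad, forces in N, time in s.
With the tool pointing down it reaches from about 0.4 to 0.85 m from the base axis. Payload 4.5 kg.
Tool frame: the origin (TCP) lies at the very end of the fingers, on their centre line; the grasp point (between the pads) lies 19 mm behind it; z points along the fingers, y is the line along which they close (so a half turn about z gives the same grasp; the last joint's range is limited). The gripper opens to 85 mm and grips with 20 to 120 N. Pads are 22 mm wide; open, the fingers measure 114 mm over their backs; the gripper's body (76 mm by 85 mm) begins 54 mm behind the grasp point. The pads swing forward as they close: fully open they stand 13 mm farther back than shut.
Start: joints at [1.175, 0.689, -0.195, 1.565, 0.157, 0.902, -0.215], TCP at [0.26, -0.568, 0.193] pointing down, gripper open.
Joint ranges: [-3.01, 3.01], [-0.46, 2.08], [-1.47, 1.51], [0.13, 2.56], [-1, 4.14], [0.04, 2.09], [-2.66, 2.66]. Speed limits (rad/s): [2.57, 2.57, 3.14, 3.14, 3.14, 3.14, 3.14].

INTERFACE

Orientations are given as a unit quaternion [w, x, y, z].
In Python, from rig import arm gives the robot as it stands. The module is installed in compiled form; this text tells all that it offers.
- The arm moves only by the tool send_rows, never from a script. Its argument "plan" is a list of rows, each an object of numbers: "x", "y", "z": the shift along the tool's x, y, z as a fraction of full scale; "yaw": the turn about the tool's z as a fraction of full scale; "gripper": the opening, from 0 (shut) to 1 (fully open). A call has 1 to 10 rows; each row shifts and turns the commanded pose from where the row before left it, along the tool's axes as they then stand; what a row does not reach is not made up. Full scale, the value 1, is 40 cm for a shift and 180 degrees for a turn. A row lasts 1/10 s, in which the tool goes at most 50 mm and 8.59 degrees, less where a joint would pass 70% of its speed; a pose out of reach is approached as far as the arm can. A call with a number of a shift or a turn outside -1 to 1 is refused whole. A call with a gripper value outside its range is refused whole. The fingers move at their own pace and stop on an object; "force" is the grip in N (left out, the last holds). Time passes only in rows, so rows that do not move let the fingers close. It gives the time, the measured TCP pose, the force, the opening and the grip force at its end, in the units of the state.
- arm.state(): the state, without advancing time (a new reading comes with each control period).
- arm.snapshot(name): name is "side" or "top" or "wrist"; returns a dict with "pixels" (420x560x3 uint8, red, green, blue), "intrinsics" (3x3 intrinsics, pixels), "origin" and "rotation" of the camera in the world; the wrist camera has in their place "tool_from_camera" (4x4, takes a point from camera to tool coordinates, whose origin is the TCP and whose axes are the flange's). Camera axes: x right, y up, looking along -z (the intrinsics and any distortion apply to the point x, -y, -z); pixel columns grow to the right and rows downward; lengths in m; the calibration is good to about 2 mm. A picture is of the moment at which its call begins: read the wrist's pose just before it. There is no depth.
- arm.close_job(): hands the job in; it is judged then, once.
The state is a dict: "time_s": time; "joints": joint angles; "qvel": joint speeds; "effort": joint torques, N m; "ee_pos": TCP position; "eef_rot": TCP orientation; "force": force on the tool from outside, world axes, zero at the start; "wrist_torque": the same for the moment, N m; "finger_gap": finger opening in m; "grip_force": force on a finger pad.
Only numpy, scipy, OpenCV 4.12 (cv2) and the standard library are available. Lean on these libraries where they do the work, as an engineer would, in place of code of your own. Each camera call takes 0.05 s, during which the arm holds its last target. There are 200 camera calls.

TASK

First switch the red magnet on by turning its knob clockwise until it clicks over; then lift every yellow spatter cap off the studs and set the caps in the blue tray, one to a compartment. After that take the dressing block by its handle and rub it lengthwise along the whole weld seam in one direction, starting at the magnet's end, with the sprung pad squeezed about halfway all the way; put the block back upright on the green mat, and finally turn the knob back until it clicks off. Leave the other tools where they lie.

Things in the scene. Friction and masses are not known exactly. Their poses are not given: they have to be found in the camera images.
- frame: Fixed grey welded baffle frame, 150 (x) x 280 (y) x 60 mm high, flat top. Origin: centre of its underside; the -y end is next to the red magnet. The weld seam (dark bead, practically flush) runs along y on the top at x = -35 mm, from y = -120 to +120 mm. Four brass studs, 26 mm diameter, 40 mm high, stand on the top at x = +45 mm, y = -105, -35, +35, +105 mm.
- cap1: Loose yellow plastic spatter cap with a black dot on its closed top, 50 mm outside diameter, 62 mm high, 4 mm wall, open below, 60 g; it starts over the stud at y = -105 mm of the frame with its rim on the frame's top. May be absent. Origin in the middle of the cap (31 mm above the rim), z towards the closed top when upright.
- cap2: Loose yellow plastic spatter cap with a black dot on its closed top, 50 mm outside diameter, 62 mm high, 4 mm wall, open below, 60 g; it starts over the stud at y = -35 mm of the frame with its rim on the frame's top. May be absent. Origin in the middle of the cap (31 mm above the rim), z towards the closed top when upright.
- cap3: Loose yellow plastic spatter cap with a black dot on its closed top, 50 mm outside diameter, 62 mm high, 4 mm wall, open below, 60 g; it starts over the stud at y = 35 mm of the frame with its rim on the frame's top. May be absent. Origin in the middle of the cap (31 mm above the rim), z towards the closed top when upright.
- cap4: Loose yellow plastic spatter cap with a black dot on its closed top, 50 mm outside diameter, 62 mm high, 4 mm wall, open below, 60 g; it starts over the stud at y = 105 mm of the frame with its rim on the frame's top. May be absent. Origin in the middle of the cap (31 mm above the rim), z towards the closed top when upright.
- tray: Fixed blue cap tray, 155 x 155 x 23 mm high, 5 mm walls and floor, divided by one wall each way into four compartments 70 mm square. Origin at the centre of its underside; compartment centres at x = +-37.5, y = +-37.5 mm. A cap standing in a compartment has its middle 36 mm above the tray's origin.
- magnet: Fixed red switchable magnet, 80 x 80 x 55 mm, at the -y end of the frame, with a black knob on top. Origin at the centre of its underside.
- knob (a joint): Angle of the magnet's knob: 0 = off (bar parallel to the magnet's y axis), grows clockwise seen from above to 1.3 rad = on (end stop). A sprung detent pushes it back until the middle (0.65 rad) is passed, then it snaps over; about 0.25 N m, both ways.
- knob_grip (a point): Centre of the knob's black bar, on the turning axis, 94 mm above the magnet's underside. The bar is 20 (x) x 68 (y) x 40 mm (z, +-20 mm about this point); axes turn with the knob.
- mat: Green rest mat, 130 (x) x 170 (y) mm, 1 mm thick, flat on the bench and passed through by things (it does not raise what lies on it). Origin at its centre.
- block: Loose spring-backed dressing block, 70 (x) x 90 (y) x 66 mm high, 250 g: red-brown abrasive pad below, aluminium plate (z 21 to 27 mm), wooden handle bar on top, 26 (x) x 84 (y) mm, from z = 37 to 66 mm. Origin at the centre of the uncompressed pad's underside, z up, y along its length.
- pad (a joint): How far the pad is squeezed into the block, 0 to 0.010 m. The spring force is 3 N + 1000 N/m times this value (5 mm: 8 N); at 10 mm it bottoms out hard.
- hammer: Loose hammer with black handle, 260 mm long, beyond the frame. Bystander.
- wrench: Loose steel wrench, 180 mm long. Bystander.
- tape: Loose orange tape measure, 65 x 40 x 60 mm high, on the robot's side of the frame. Bystander.
- mallet: Loose green-headed mallet, 220 mm long, on the robot's side. Bystander.
- stub: Loose dark steel bar stub, 30 x 120 x 30 mm, on the robot's side. Bystander.

How it is judged:
On the way, in this order (a step that is already met when the one before it is completed fails the run):
1. the magnet's knob has clicked on (past 1.1 rad) (value of joint knob above 1.1 rad), for 0.2 s.
2. every cap lies at rest in the tray, with the magnet on (x of cap1 in the frame of tray between -0.06 and 0.06 m and y of cap1 in the frame of tray between -0.06 and 0.06 m and z of each of cap1, cap2, cap3, cap4 in the frame of tray below 0.043 m and linear speed of each of cap1, cap2, cap3, cap4 below 0.05 m/s and x of cap2 in the frame of tray between -0.06 and 0.06 m and y of cap2 in the frame of tray between -0.06 and 0.06 m and x of cap3 in the frame of tray between -0.06 and 0.06 m and y of cap3 in the frame of tray between -0.06 and 0.06 m and x of cap4 in the frame of tray between -0.06 and 0.06 m and y of cap4 in the frame of tray between -0.06 and 0.06 m and value of joint knob above 1.1 rad), for 0.2 s.
3. the block presses on the seam's magnet end with 4 to 18 N (block centre past -65 mm), lengthwise, centred on the seam within 18 mm (y of block in the frame of frame between -0.11 and -0.065 m and x of block in the frame of frame between -0.053 and -0.017 m and contact force between block and frame between 4 and 18 N and angle between the y axis of block and the y axis of frame, either way round below 0.2 rad), for 0.1 s.
4. it presses so a quarter along (-45 to -15 mm) (y of block in the frame of frame between -0.045 and -0.015 m and x of block in the frame of frame between -0.053 and -0.017 m and contact force between block and frame between 4 and 18 N and angle between the y axis of block and the y axis of frame, either way round below 0.2 rad), for 0.1 s.
5. it presses so in the middle (-15 to 15 mm) (y of block in the frame of frame between -0.015 and 0.015 m and x of block in the frame of frame between -0.053 and -0.017 m and contact force between block and frame between 4 and 18 N and angle between the y axis of block and the y axis of frame, either way round below 0.2 rad), for 0.1 s.
6. it presses so at three quarters (15 to 45 mm) (y of block in the frame of frame between 0.015 and 0.045 m and x of block in the frame of frame between -0.053 and -0.017 m and contact force between block and frame between 4 and 18 N and angle between the y axis of block and the y axis of frame, either way round below 0.2 rad), for 0.1 s.
7. it presses so at the far end (past 65 mm), with the magnet still on (y of block in the frame of frame between 0.065 and 0.11 m and x of block in the frame of frame between -0.053 and -0.017 m and contact force between block and frame between 4 and 18 N and angle between the y axis of block and the y axis of frame, either way round below 0.2 rad and value of joint knob above 1.1 rad), for 0.1 s.
8. the block stands released on the mat, with the magnet still on (x of block in the frame of mat between -0.04 and 0.04 m and y of block in the frame of mat between -0.04 and 0.04 m and height (world z) of block below 0.012 m and angle between block's own z axis and vertical below 0.12 rad and linear speed of block below 0.03 m/s and contact force between the fingers and block below 0.1 N and value of joint knob above 1.1 rad), for 0.2 s.
9. the knob has clicked back off (below 0.2 rad) (value of joint knob below 0.2 rad), for 0.2 s.
At the end, for the whole second after the job is handed in: Every cap present is at rest in a compartment of the tray (middle within 60 mm of the tray's centre in x and y and less than 43 mm above its underside), the block stands upright, released, within 40 mm of the mat's centre in x and y, and the knob is off (below 0.2 rad) (x of cap1 in the frame of tray between -0.06 and 0.06 m and y of cap1 in the frame of tray between -0.06 and 0.06 m and z of each of cap1, cap2, cap3, cap4 in the frame of tray below 0.043 m and linear speed of each of cap1, cap2, cap3, cap4 below 0.05 m/s and x of cap2 in the frame of tray between -0.06 and 0.06 m and y of cap2 in the frame of tray between -0.06 and 0.06 m and x of cap3 in the frame of tray between -0.06 and 0.06 m and y of cap3 in the frame of tray between -0.06 and 0.06 m and x of cap4 in the frame of tray between -0.06 and 0.06 m and y of cap4 in the frame of tray between -0.06 and 0.06 m and x of block in the frame of mat between -0.04 and 0.04 m and y of block in the frame of mat between -0.04 and 0.04 m and height (world z) of block below 0.012 m and angle between block's own z axis and vertical below 0.12 rad and linear speed of block below 0.03 m/s and contact force between the fingers and block below 0.1 N and value of joint knob below 0.2 rad); the robot touches nothing.
It fails at once if a bystander (hammer, wrench, tape, mallet or stub) is shoved more than 40 mm (distance of any of hammer, wrench, tape, mallet, stub from where it was at the start of the episode above 0.04 m).
It fails at once if the block is pressed on the frame with more than 45 N (contact force between block and frame above 45 N).
Of cap1, cap2, cap3, cap4 only 2 to 4 are there at a start; the rules pass over those that are not, and their reading is None.
At some moment in a run one of block may be knocked a few centimetres aside while the robot is not near it.
Once in a run the grip may slacken for a moment while it holds something.
It also fails if it takes over 210 s, if anything falls off the work surface, if the arm or the gripper's body presses on something with over 40 N, if the wrist force passes 120 N, or if a joint passes its speed limit or range.

## Working session

There is one attempt and no reset: what is moved stays moved. The work goes in short steps, Python scripts to look and compute and a tool call to move; the robot and the scene stay as the last step left them, time stands still between calls to the robot, and variables do not carry over. Pictures are saved under pics/ and viewed, at most 14 in all, crops included, and the job is handed in when it is done.

Besides the shell and the picture viewer there is one more tool, called after "Request:" as name([rows], argument=value, ...), one row to a line, values as JSON. send_rows: Moves the arm, as the interface text tells. Its arguments: {"type":"object","properties":{"plan":{"type":"array","items":{"type":"object","properties":{"x":{"type":"number","minimum":-1,"maximum":1},"y":{"type":"number","minimum":-1,"maximum":1},"z":{"type":"number","minimum":-1,"maximum":1},"yaw":{"type":"number","minimum":-1,"maximum":1},"gripper":{"type":"number"}}}},"force":{"type":"number"}},"required":["plan"]}

```bash
mkdir -p pics; cat > h.py <<'E'
from rig import arm
import numpy as np, cv2, pickle
from scipy.spatial.transform import Rotation as R
def snap(n,f=None):
    st=arm.state(); s=arm.snapshot(n)
    if n=="wrist":
        q=st["eef_rot"]; Rt=R.from_quat([q[1],q[2],q[3],q[0]]).as_matrix()
        T=np.array(s["tool_from_camera"]); s["rotation"]=Rt@T[:3,:3]; s["origin"]=Rt@T[:3,3]+np.array(st["ee_pos"])
    s={k:s[k] for k in s}
    if f:
        cv2.imwrite(f"pics/{f}.png",s["pixels"][:,:,::-1]); pickle.dump(s,open(f"pics/{f}.pkl","wb"))
    return s
def load(f): return pickle.load(open(f"pics/{f}.pkl","rb"))
def pt(s,u,v,z):
    K=np.array(s["intrinsics"]); d=np.linalg.inv(K)@[u,v,1]; d=np.array(s["rotation"])@[d[0],-d[1],-d[2]]
    o=np.array(s["origin"]); return o+d*(z-o[2])/d[2]
def proj(s,P):
    c=np.array(s["rotation"]).T@(np.array(P)-np.array(s["origin"])); p=np.array(s["intrinsics"])@[c[0],-c[1],-c[2]]; return p[:2]/p[2]
E
python3 - <<'E'
from h import *
for n in("top","side","wrist"):
    s=snap(n,n+"0"); print(n,{k:np.round(v,3).tolist() for k,v in s.items() if k in("intrinsics","origin","rotation")},s.keys())
st=arm.state(); print(st)
E
```

```text
top {'intrinsics': [[408.476, 0.0, 275.427], [0.0, 408.476, 213.242], [0.0, 0.0, 1.0]], 'origin': [0.401, 0.005, 1.161], 'rotation': [-0.697, -0.061, 0.047, 0.713]} dict_keys(['pixels', 'intrinsics', 'origin', 'rotation'])
side {'intrinsics': [[479.31, 0.0, 288.091], [0.0, 479.31, 214.692], [0.0, 0.0, 1.0]], 'origin': [0.143, 0.855, 0.698], 'rotation': [-0.195, -0.11, 0.464, 0.857]} dict_keys(['pixels', 'intrinsics', 'origin', 'rotation'])
wrist {'intrinsics': [[312.874, 0.0, 274.51], [0.0, 312.874, 211.865], [0.0, 0.0, 1.0]], 'rotation': [[0.417, 0.877, 0.238], [-0.909, 0.403, 0.108], [-0.001, -0.261, 0.965]], 'origin': [0.321, -0.539, 0.374]} dict_keys(['pixels', 'intrinsics', 'tool_from_camera', 'rotation', 'origin'])
{'time_s': 0.15, 'joints': array([ 1.17480184,  0.68980035, -0.19453862,  1.56607804,  0.15725909,
        0.90252219, -0.21508943]), 'qvel': array([-0.00031182, -0.00229079, -0.0009576 , -0.00273682, -0.0008795 ,
       -0.000808  ,  0.00041942]), 'effort': array([-2.36306783e-03, -5.39932072e+01, -1.26834769e+00, -1.58715802e+01,
        9.37257253e-03,  6.50547139e-03, -3.61249292e-06]), 'ee_pos': array([ 0.26017815, -0.5676698 ,  0.19187018]), 'eef_rot': array([-6.86982700e-04,  9.76992105e-01,  2.13274285e-01, -1.84403062e-04]), 'force': array([-0.21637569,  1.03131696,  0.3072872 ]), 'wrist_torque': array([-0.01836381, -0.00614848, -0.01963287]), 'grip_force': 0.0, 'finger_gap': 0.08533959257748167}
```

```bash
cat >> h.py <<'E'
_snap=snap
def fix(s):
    r=np.array(s["rotation"])
    if r.shape==(4,): s["rotation"]=R.from_quat([r[1],r[2],r[3],r[0]]).as_matrix()
    return s
def snap(n,f=None): return fix(_snap(n,f))
_load=load
def load(f): return fix(_load(f))
E
python3 -c "
from h import *
for f in('top0','side0'): cv2.imwrite(f'pics/{f}b.png',cv2.resize(cv2.imread(f'pics/{f}.png'),(800,600),interpolation=cv2.INTER_CUBIC))
"
```

```text
(no output)
```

View pics/top0b.png

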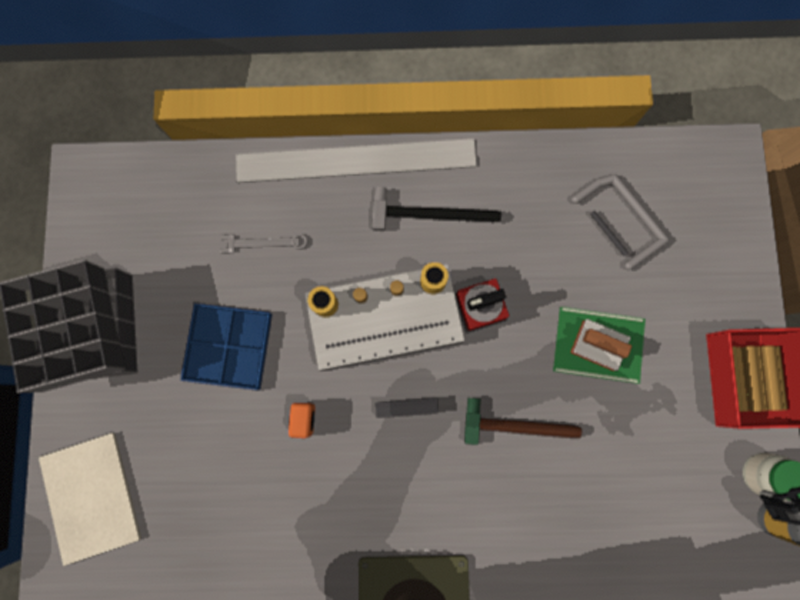

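View pics/side0b.png

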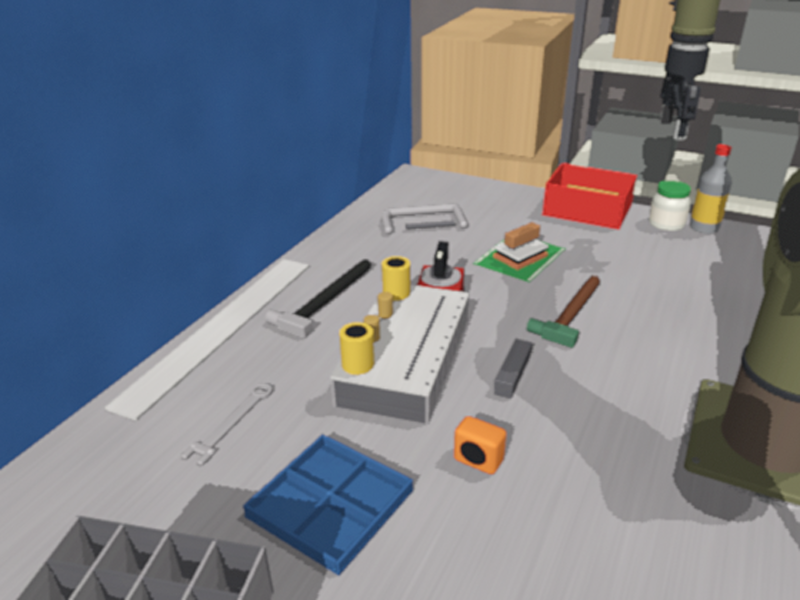

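Top view (800×600): two caps only, at (434,277) next to the magnet and (321,300) at the far end. The magnet's knob is at (488,298), the block lies on the mat at (603,343), and the tray is at (228,346). I'll enlarge for precise points.

```bash
python3 -c "
from h import *
im=cv2.imread('pics/top0.png')
# crops: cols 200-370 rows 175-265 ; 
c=cv2.resize(im[175:275,205:365],None,fx=5,fy=5,interpolation=cv2.INTER_CUBIC)
for i in range(0,160,20): cv2.putText(c,str(205+i),(i*5,10),0,.35,(0,0,255)); cv2.line(c,(i*5,0),(i*5,499),(0,0,255),1) if 0 else None
cv2.imwrite('pics/c1.png',c)
a=cv2.resize(im[205:275,120:200],None,fx=5,fy=5,interpolation=cv2.INTER_CUBIC)
b=cv2.resize(im[205:275,380:460],None,fx=5,fy=5,interpolation=cv2.INTER_CUBIC)
cv2.imwrite('pics/c2.png',np.hstack([a,b]))
"
```

```text
(no output)
```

View pics/c1.png

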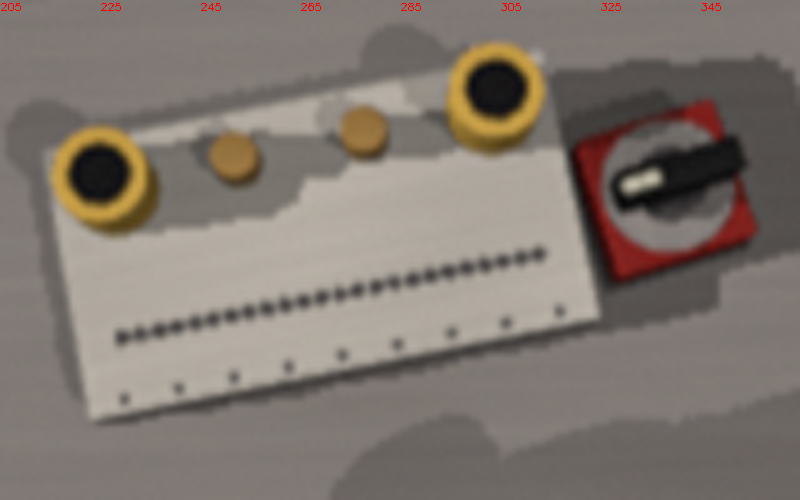

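View pics/c2.png

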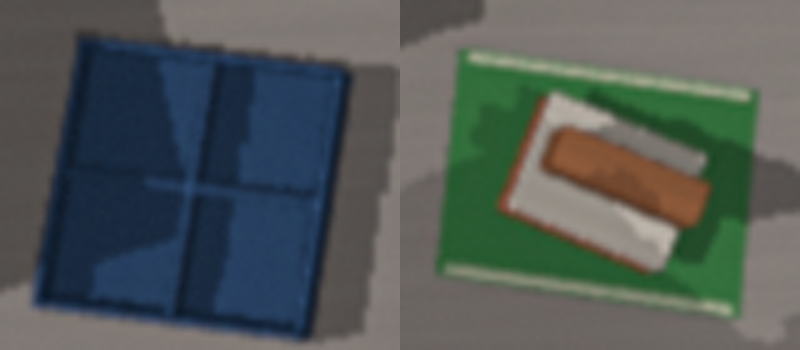

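```bash
cat > m.py <<'E'
from h import *
s=load('top0')
A=lambda c,z:pt(s,205+c[0]/5-.4,175+c[1]/5-.4,z)
B=lambda c,z:pt(s,120+c[0]/5-.4,205+c[1]/5-.4,z)
C=lambda c,z:pt(s,380+(c[0]-400)/5-.4,205+c[1]/5-.4,z)
def rep(n,P):
    P=np.array(P)[:,:2]; print(n,'mean',P.mean(0).round(4)); 
    for i in range(len(P)):
        d=P[(i+1)%len(P)]-P[i]; print('  ',P[i].round(4),'edge',np.linalg.norm(d).round(4),'ang',np.degrees(np.arctan2(d[1],d[0])).round(1))
rep('seam',[A(c,.06) for c in[(541,254),(121,338)]])
rep('frame',[A(c,.06) for c in[(92,418),(600,318),(550,62),(47,150)]])
rep('studs',[A(c,.1) for c in[(364,130),(235,156)]])
rep('captops',[A(c,.122) for c in[(497,90),(100,173)]])
rep('magnet',[A(c,.055) for c in[(575,148),(712,102),(757,232),(620,282)]])
rep('knob',[A(c,.114) for c in[(616,192),(742,155)]])
rep('tray',[B(c,.023) for c in[(80,36),(348,68),(312,338),(36,306)]])
rep('mat',[C(c,.001) for c in[(461,50),(757,90),(738,316),(439,272)]])
rep('handle',[C(c,.066) for c in[(560,125),(710,182),(697,228),(545,172)]])
rep('plate',[C(c,.027) for c in[(550,92),(708,155),(662,272),(505,207)]])
E
python3 m.py
```

```text
seam mean [0.5165 0.0388]
   [ 0.5367 -0.0754] edge 0.232 ang 100.0
   [0.4963 0.153 ] edge 0.232 ang -80.0
frame mean [0.5496 0.0431]
   [0.4535 0.1688] edge 0.2789 ang -80.2
   [ 0.5012 -0.106 ] edge 0.1434 ang 8.8
   [ 0.6429 -0.0841] edge 0.2807 ang 98.7
   [0.6006 0.1934] edge 0.1491 ang -170.5
studs mean [0.5938 0.0528]
   [0.6    0.0186] edge 0.0695 ang 100.2
   [0.5877 0.087 ] edge 0.0695 ang -79.8
captops mean [0.5959 0.0521]
   [ 0.6152 -0.0511] edge 0.21 ang 100.6
   [0.5766 0.1553] edge 0.21 ang -79.4
magnet mean [ 0.5706 -0.1452]
   [ 0.5954 -0.0965] edge 0.0798 ang -72.6
   [ 0.6193 -0.1726] edge 0.0756 ang -163.9
   [ 0.5466 -0.1935] edge 0.0797 ang 108.7
   [ 0.521  -0.1181] edge 0.0775 ang 16.2
knob mean [ 0.5704 -0.1443]
   [ 0.5614 -0.1113] edge 0.0683 ang -74.9
   [ 0.5793 -0.1773] edge 0.0683 ang 105.1
tray mean [0.5053 0.3563]
   [0.5921 0.4234] edge 0.1549 ang -98.2
   [0.57   0.2701] edge 0.1519 ang 173.1
   [0.4192 0.2884] edge 0.1563 ang 82.3
   [0.4401 0.4433] edge 0.1533 ang -7.4
mat mean [ 0.4931 -0.3783]
   [ 0.5697 -0.306 ] edge 0.1677 ang -99.3
   [ 0.5427 -0.4715] edge 0.1286 ang 170.4
   [ 0.4159 -0.45  ] edge 0.1668 ang 80.3
   [ 0.444  -0.2856] edge 0.1274 ang -9.2
handle mean [ 0.4899 -0.3726]
   [ 0.5184 -0.3387] edge 0.0836 ang -112.8
   [ 0.486  -0.4158] edge 0.0258 ang 159.9
   [ 0.4618 -0.4069] edge 0.0842 ang 68.0
   [ 0.4934 -0.3289] edge 0.0268 ang -21.3
plate mean [ 0.4908 -0.3739]
   [ 0.5411 -0.3467] edge 0.092 ang -113.8
   [ 0.504  -0.4309] edge 0.0705 ang 154.5
   [ 0.4403 -0.4006] edge 0.0911 ang 65.7
   [ 0.4778 -0.3175] edge 0.0697 ang -24.8
```

The layout agrees with the given sizes:

| Item | World position (m) | Yaw |
|---|---|---|
| Frame | (.551, .0445) | 10° |
| cap1 | (.614, -.051) | – |
| cap4 | (.577, .1555) | – |
| Knob | (.5705, -.1445) | 16° |
| Tray | (.505, .356) | -7.5° |
| Mat | (.493, -.378) | -9° |
| Block handle | (.490, -.373) | -23° |

Next is the knob.

```bash
cat > go.py <<'E'
# usage: go.py x y z thetadeg(tool x azimuth): yaw total, then shifts in tool axes AFTER yaw, full-scale units
import sys; from h import *
st=arm.state(); q=st['eef_rot']; M=R.from_quat([q[1],q[2],q[3],q[0]]).as_matrix()
th=np.degrees(np.arctan2(M[1,0],M[0,0]))
print('t',round(st['time_s'],1),'pos',st['ee_pos'].round(4),'th',th.round(1),'tilt',M[:,2].round(3),'gap',round(st['finger_gap'],4),'grip',round(st['grip_force'],1),'F',st['force'].round(1),'q',st['joints'].round(2))
if len(sys.argv)>4:
    x,y,z,t=map(float,sys.argv[1:5]); dy=-((t-th+180)%360-180)
    M2=M@R.from_euler('z',dy,degrees=True).as_matrix()
    print('yaw',(dy/180).round(4),'shift now',(M.T@(np.array([x,y,z])-st['ee_pos'])/.4).round(4),'shift after yaw',(M2.T@(np.array([x,y,z])-st['ee_pos'])/.4).round(4))
E
python3 go.py .5705 -.1445 .193 106
```

```text
t 0.1 pos [ 0.2602 -0.5677  0.1919] th 24.6 tilt [-0.001  0.001 -1.   ] gap 0.0853 grip 0.0 F [-0.2  1.   0.3] q [ 1.17  0.69 -0.19  1.57  0.16  0.9  -0.22]
yaw -0.4521 shift now [ 1.1461 -0.6384 -0.002 ] shift after yaw [ 0.8031  1.0374 -0.002 ]
```

Request:
send_rows([
  {"x":0.1,"y":-0.056,"gripper":1},
  {"x":0.1,"y":-0.056},
  {"x":0.1,"y":-0.056},
  {"x":0.1,"y":-0.056},
  {"x":0.1,"y":-0.056},
  {"x":0.1,"y":-0.056},
  {"x":0.1,"y":-0.056},
  {"x":0.1,"y":-0.056},
  {"x":0.1,"y":-0.056},
  {"x":0.1,"y":-0.056},
])

```text
validation failed for argument at $.pl...
```

Request:
send_rows([
  {"yaw":-0.045},
  {"yaw":-0.045},
  {"yaw":-0.045},
  {"yaw":-0.045},
  {"yaw":-0.045},
  {"yaw":-0.045},
  {"yaw":-0.045},
  {"yaw":-0.045},
  {"yaw":-0.045},
  {"yaw":-0.047},
])

```text
validation failed for argument at $.pl...
```

```bash
python3 go.py .5705 -.1445 .193 106
```

```text
t 0.1 pos [ 0.2602 -0.5677  0.1919] th 24.6 tilt [-0.001  0.001 -1.   ] gap 0.0853 grip 0.0 F [-0.2  1.   0.3] q [ 1.17  0.69 -0.19  1.57  0.16  0.9  -0.22]
yaw -0.4521 shift now [ 1.1461 -0.6384 -0.002 ] shift after yaw [ 0.8031  1.0374 -0.002 ]
```

Request:
send_rows([
  {"x":0.1,"y":-0.056,"z":0,"yaw":0,"gripper":1},
  {"x":0.1,"y":-0.056,"z":0,"yaw":0,"gripper":1},
  {"x":0.1,"y":-0.056,"z":0,"yaw":0,"gripper":1},
  {"x":0.1,"y":-0.056,"z":0,"yaw":0,"gripper":1},
  {"x":0.1,"y":-0.056,"z":0,"yaw":0,"gripper":1},
  {"x":0.1,"y":-0.056,"z":0,"yaw":0,"gripper":1},
  {"x":0.1,"y":-0.056,"z":0,"yaw":0,"gripper":1},
  {"x":0.1,"y":-0.056,"z":0,"yaw":0,"gripper":1},
  {"x":0.1,"y":-0.056,"z":0,"yaw":0,"gripper":1},
  {"x":0.1,"y":-0.056,"z":0,"yaw":0,"gripper":1},
])

```text
time_s: 1.15
ee_pos: [0.5314, -0.1962, 0.1924]
eef_rot: [-0.0, 0.977, 0.213, -0.0]
force: [0.1, -1.0, -0.6]
finger_gap: 0.0852
grip_force: 0.0
```

Request:
send_rows([
  {"x":0,"y":0,"z":0,"yaw":-0.045,"gripper":1},
  {"x":0,"y":0,"z":0,"yaw":-0.045,"gripper":1},
  {"x":0,"y":0,"z":0,"yaw":-0.045,"gripper":1},
  {"x":0,"y":0,"z":0,"yaw":-0.045,"gripper":1},
  {"x":0,"y":0,"z":0,"yaw":-0.045,"gripper":1},
  {"x":0,"y":0,"z":0,"yaw":-0.045,"gripper":1},
  {"x":0,"y":0,"z":0,"yaw":-0.045,"gripper":1},
  {"x":0,"y":0,"z":0,"yaw":-0.045,"gripper":1},
  {"x":0,"y":0,"z":0,"yaw":-0.045,"gripper":1},
  {"x":0,"y":0,"z":0,"yaw":-0.047,"gripper":1},
])

```text
time_s: 2.15
ee_pos: [0.5304, -0.198, 0.1923]
eef_rot: [-0.0, 0.6, 0.8, -0.0]
force: [0.2, -0.0, -1.0]
finger_gap: 0.0849
grip_force: 0.0
```

```bash
python3 go.py .5705 -.1445 .085 106; python3 -c "
from h import *
s=snap('wrist','w1')"
```

```text
t 2.1 pos [ 0.5304 -0.198   0.1923] th 106.3 tilt [-0.001 -0.    -1.   ] gap 0.0849 grip 0.0 F [ 0.2 -0.  -1. ] q [ 0.61  0.66 -0.56  1.73  0.44  0.88  0.14]
yaw 0.0018 shift now [0.1002 0.1339 0.2681] shift after yaw [0.1009 0.1333 0.2681]
```

View pics/w1.png

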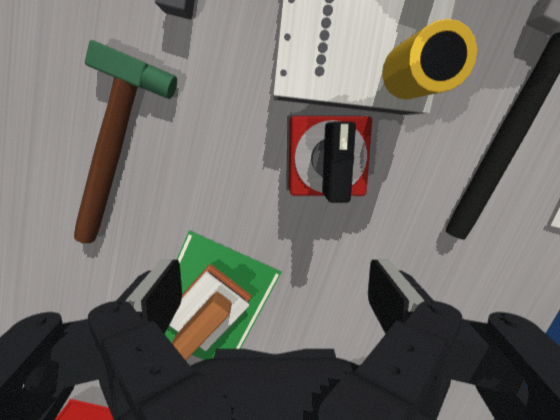

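```bash
python3 -c "
from h import *
s=load('w1')
a=pt(s,340.5,123,.114);b=pt(s,340,193,.114);print(a,b,(a+b)/2,np.linalg.norm(a-b),np.degrees(np.arctan2(*(a-b)[1::-1])))
print(pt(s,444,56,.122)); print([proj(s,p) for p in [(.5705,-.1445,.114),(.614,-.051,.122)]])"
```

```text
[ 0.56212963 -0.1155815   0.114     ] [ 0.58087275 -0.16978032  0.114     ] [ 0.57150119 -0.14268091  0.114     ] 0.057348208298698744 109.07648191441305
[ 0.61799914 -0.04973027  0.122     ]
[array([338.3666563 , 160.80213816]), array([438.29874765,  56.13945602])]
```

The wrist picture shows the knob bar upright at (340,158) and the cap1 top at (444,56). Both agree with the top view to within 2–4 mm.

Request:
send_rows([
  {"x":0.05,"y":0.067,"z":0,"yaw":0,"gripper":1},
  {"x":0.051,"y":0.067,"z":0,"yaw":0,"gripper":1},
  {"x":0,"y":0,"z":0.067,"yaw":0,"gripper":1},
  {"x":0,"y":0,"z":0.067,"yaw":0,"gripper":1},
  {"x":0,"y":0,"z":0.067,"yaw":0,"gripper":1},
  {"x":0,"y":0,"z":0.067,"yaw":0,"gripper":1},
  {"x":0,"y":0,"z":0,"yaw":0,"gripper":1},
  {"x":0,"y":0,"z":0,"yaw":0,"gripper":0},
  {"x":0,"y":0,"z":0,"yaw":0,"gripper":0},
  {"x":0,"y":0,"z":0,"yaw":0,"gripper":0},
], force=50)

```text
time_s: 3.2
ee_pos: [0.5723, -0.1444, 0.0868]
eef_rot: [0.001, 0.602, 0.798, 0.001]
force: [-0.3, -0.5, 0.2]
finger_gap: 0.0441
grip_force: 0.0
```

Request:
send_rows([
  {"x":0,"y":0,"z":0,"yaw":0,"gripper":0},
  {"x":0,"y":0,"z":0,"yaw":0,"gripper":0},
  {"x":0,"y":0,"z":0,"yaw":0,"gripper":0},
  {"x":0,"y":0,"z":0,"yaw":0,"gripper":0},
  {"x":0,"y":0,"z":0,"yaw":0,"gripper":0},
])

```text
time_s: 3.7
ee_pos: [0.5711, -0.1442, 0.0853]
eef_rot: [-0.0, 0.602, 0.799, -0.0]
force: [0.7, 0.2, -0.2]
finger_gap: 0.0002
grip_force: 0.0
```

```bash
python3 go.py .571 -.144 .085 106
```

```text
t 3.7 pos [ 0.5711 -0.1442  0.0853] th 106.0 tilt [-0. -0. -1.] gap 0.0002 grip 0.0 F [ 0.7  0.2 -0.2] q [ 0.43  0.82 -0.47  1.76  0.54  0.69 -0.05]
yaw -0.0001 shift now [ 0.0006 -0.0001  0.0007] shift after yaw [ 0.0006 -0.0001  0.0007]
```

```bash
python3 -c "
from h import *
s=snap('wrist','w2');t=snap('side','s2')
d=proj(t,(.571,-.144,.085)).round().astype(int);print(d)
x,y=d;c=t['pixels'][max(0,y-110):y+70,x-100:x+100,::-1];c=cv2.resize(c,(533,480),interpolation=cv2.INTER_CUBIC)
w=cv2.resize(s['pixels'][60:300,170:400,::-1],None,fx=1.1,fy=2)
cv2.imwrite('pics/c3.png',np.hstack([c,w[:480]]))"
```

```text
[309 184]
```

View pics/c3.png

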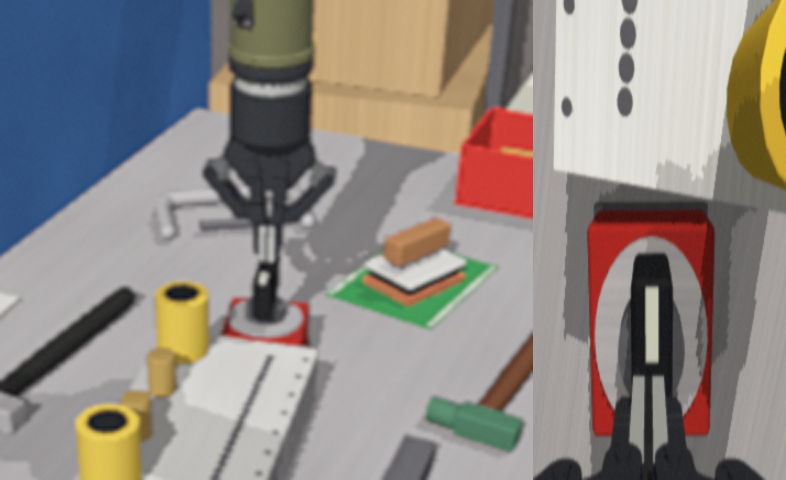

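```bash
python3 -c "
from h import *
s=load('w2')
u=np.array([-.29,.957,0])
for n,p in dict(tcp=(.571,-.144,.085),grasp=(.571,-.144,.104),bartop_c=(.571,-.144,.114),front=np.array([.571,-.144,.114])+.034*u,).items(): print(n,proj(s,p).round(1))
cv2.imwrite('pics/c4.png',cv2.resize(s['pixels'][150:340,180:380,::-1],None,fx=3,fy=3,interpolation=cv2.INTER_CUBIC))"
```

```text
tcp [273.4 238.6]
grasp [273.3 250.3]
bartop_c [273.3 257.4]
front [272.2 194.8]
```

View pics/c4.png

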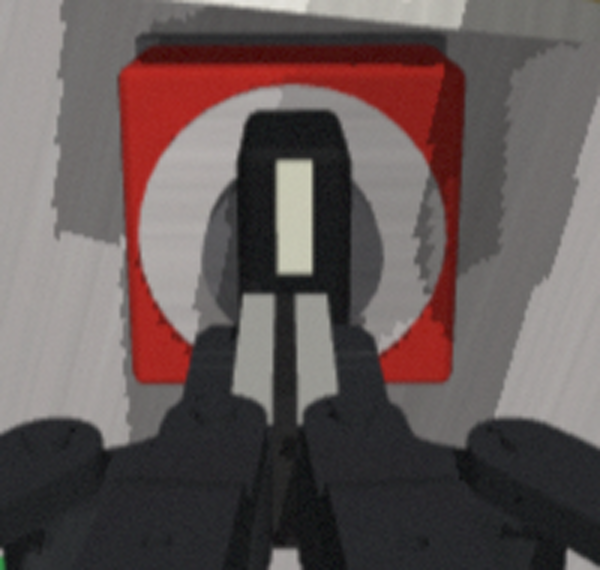

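```bash
python3 -c "
from h import *
s=load('s2')
u=np.array([-.29,.957,0]);c=np.array([.571,-.144,0])
for z in(.085,.1,.114,.125,.135): print(z,proj(s,c+[0,0,z]).round(1),'near bar end',proj(s,c+.034*u+[0,0,z]).round(1), 'capztop',proj(s,(.614,-.051,z)).round(1))
cv2.imwrite('pics/c5.png',cv2.resize(s['pixels'][130:215,260:360,::-1],None,fx=6,fy=6,interpolation=cv2.INTER_CUBIC))"
```

```text
0.085 [309.1 184.2] near bar end [307.5 190.7] capztop [278.1 197.3]
0.1 [309.2 179.1] near bar end [307.6 185.6] capztop [278.  192.1]
0.114 [309.3 174.3] near bar end [307.7 180.7] capztop [277.9 187.1]
0.125 [309.4 170.5] near bar end [307.7 176.8] capztop [277.8 183.2]
0.135 [309.4 167. ] near bar end [307.8 173.3] capztop [277.8 179.6]
```

View pics/c5.png

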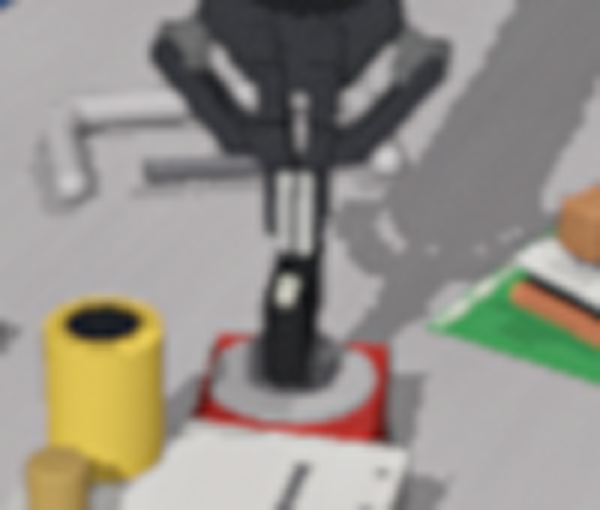

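```bash
python3 -c "
from h import *
c=np.array([.571,-.1445]);a=np.radians(17);X=np.array([np.cos(a),np.sin(a)]);Y=np.array([-X[1],X[0]])
W=lambda i,j,z:[*(c+i*.04*X+j*.04*Y),z]
# view up=tool x=az106 ~ +Y ; right = +X 
o=np.array([W(-1,1,.055),W(1,1,.055),W(1,-1,.055),W(-1,-1,.055)])
for f,p in(('w2',[(180+x/3,150+y/3) for x,y in[(122,72),(463,72),(448,382),(135,382)]]),('w1',[(291,117),(371,117),(369,194),(291,194)])):
    s=load(f);ok,r,t=cv2.solvePnP(o,np.array(p,float),np.array(s['intrinsics']),None)
    Rm=cv2.Rodrigues(r)[0];print(f,'pnp cam',(-Rm.T@t).ravel().round(4),'pred',s['origin'].round(4)); print(Rm.T[:,2].round(3),(-s['rotation'][:,2]).round(3))
    print([proj(s,q).round(0) for q in o])
s=load('w2');T=np.array(s['tool_from_camera']);print(T.round(4))
Ti=np.linalg.inv(T)
for x in(0,.011):
  for z in(0,-.01,-.02,-.03,-.04):
    k=Ti@[x,0,z,1];p=np.array(s['intrinsics'])@[k[0],-k[1],-k[2]];print(x,z,(p[:2]/p[2]).round(1))
"
```

```text
w2 pnp cam [ 0.5476 -0.0761  0.2742] pred [ 0.5531 -0.0794  0.2681]
[ 0.078 -0.252 -0.965] [ 0.073 -0.252 -0.965]
[array([214., 170.]), array([331., 168.]), array([328., 275.]), array([221., 277.])]
w1 pnp cam [ 0.5538 -0.2091  0.381 ] pred [ 0.5122 -0.1333  0.375 ]
[-0.061 -0.025 -0.998] [ 0.074 -0.252 -0.965]
[array([288., 114.]), array([370., 113.]), array([364., 193.]), array([288., 194.])]
[[ 3.000e-04  9.649e-01  2.625e-01  6.730e-02]
 [ 1.000e+00 -2.000e-04 -6.000e-04  5.000e-04]
 [-5.000e-04  2.625e-01 -9.649e-01 -1.828e-01]
 [ 0.000e+00  0.000e+00  0.000e+00  1.000e+00]]
0 0 [273.5 239.2]
0 -0.01 [273.4 245. ]
0 -0.02 [273.4 251.6]
0 -0.03 [273.3 258.9]
0 -0.04 [273.3 267.1]
0.011 0 [273.5 222.2]
0.011 -0.01 [273.4 227.3]
0.011 -0.02 [273.4 232.9]
0.011 -0.03 [273.3 239.2]
0.011 -0.04 [273.2 246.3]
```

The shut fingertips (row 255 of the crop) stand about 30 mm above the reported TCP height, just over the bar. The camera pose agrees with the magnet, so I treat the real tips as about 30 mm behind the TCP. I'll open, go lower and close again.

Request:
send_rows([
  {"x":0,"y":0,"z":0,"yaw":0,"gripper":1},
  {"x":0,"y":0,"z":0,"yaw":0,"gripper":1},
  {"x":0,"y":0,"z":0,"yaw":0,"gripper":1},
  {"x":0,"y":0,"z":0,"yaw":0,"gripper":1},
  {"x":0,"y":0,"z":0,"yaw":0,"gripper":1},
  {"x":0,"y":0,"z":0,"yaw":0,"gripper":1},
  {"x":0,"y":0,"z":0.02,"yaw":0,"gripper":1},
  {"x":0,"y":0,"z":0.02,"yaw":0,"gripper":1},
  {"x":0,"y":0,"z":0.02,"yaw":0,"gripper":1},
  {"x":0,"y":0,"z":0,"yaw":0,"gripper":1},
])

```text
time_s: 4.8
ee_pos: [0.5699, -0.1442, 0.0596]
eef_rot: [-0.001, 0.602, 0.799, -0.001]
force: [-0.2, -0.2, -0.1]
finger_gap: 0.0853
grip_force: 0.0
```

Request:
send_rows([
  {"x":0,"y":0,"z":0,"yaw":0,"gripper":0},
  {"x":0,"y":0,"z":0,"yaw":0,"gripper":0},
  {"x":0,"y":0,"z":0,"yaw":0,"gripper":0},
  {"x":0,"y":0,"z":0,"yaw":0,"gripper":0},
  {"x":0,"y":0,"z":0,"yaw":0,"gripper":0},
  {"x":0,"y":0,"z":0,"yaw":0,"gripper":0},
  {"x":0,"y":0,"z":0,"yaw":0,"gripper":0},
  {"x":0,"y":0,"z":0,"yaw":0,"gripper":0},
  {"x":0,"y":0,"z":0,"yaw":0,"gripper":0},
], force=50)

```text
time_s: 5.7
ee_pos: [0.5729, -0.1439, 0.0619]
eef_rot: [0.001, 0.602, 0.799, 0.001]
force: [4.8, 0.6, 3.3]
finger_gap: 0.0186
grip_force: 53.4
```

Request:
send_rows([
  {"x":0,"y":0,"z":0,"yaw":0.041,"gripper":0},
  {"x":0,"y":0,"z":0,"yaw":0.041,"gripper":0},
  {"x":0,"y":0,"z":0,"yaw":0.041,"gripper":0},
  {"x":0,"y":0,"z":0,"yaw":0.041,"gripper":0},
  {"x":0,"y":0,"z":0,"yaw":0.041,"gripper":0},
  {"x":0,"y":0,"z":0,"yaw":0.041,"gripper":0},
  {"x":0,"y":0,"z":0,"yaw":0.041,"gripper":0},
  {"x":0,"y":0,"z":0,"yaw":0.041,"gripper":0},
  {"x":0,"y":0,"z":0,"yaw":0.041,"gripper":0},
  {"x":0,"y":0,"z":0,"yaw":0.041,"gripper":0},
], force=70)

```text
time_s: 6.7
ee_pos: [0.5766, -0.1452, 0.0621]
eef_rot: [0.002, 0.962, 0.274, 0.005]
force: [11.5, -1.3, -3.6]
finger_gap: 0.0179
grip_force: 70.7
```

```bash
python3 go.py .571 -.144 .085 32;python3 -c "
from h import *
print(arm.state()['wrist_torque'])"
```

```text
t 6.7 pos [ 0.5766 -0.1452  0.0621] th 31.8 tilt [ 0.01  -0.001 -1.   ] gap 0.0179 grip 70.7 F [11.5 -1.3 -3.6] q [ 0.23  0.82 -0.1   1.78  0.15  0.54 -0.98]
yaw -0.001 shift now [-0.0099 -0.0095 -0.0574] shift after yaw [-0.0099 -0.0096 -0.0574]
[-0.34750275 -2.22821937 -0.10132868]
```

Request:
send_rows([
  {"x":0,"y":0,"z":0,"yaw":0,"gripper":1},
  {"x":0,"y":0,"z":0,"yaw":0,"gripper":1},
  {"x":0,"y":0,"z":0,"yaw":0,"gripper":1},
  {"x":0,"y":0,"z":0,"yaw":0,"gripper":1},
  {"x":0,"y":0,"z":0,"yaw":0,"gripper":1},
  {"x":0,"y":0,"z":0,"yaw":0,"gripper":1},
  {"x":0,"y":0,"z":-0.08,"yaw":0,"gripper":1},
  {"x":0,"y":0,"z":-0.08,"yaw":0,"gripper":1},
  {"x":0,"y":0,"z":-0.08,"yaw":0,"gripper":1},
  {"x":0,"y":0,"z":-0.08,"yaw":0,"gripper":1},
])

```text
time_s: 7.7
ee_pos: [0.5707, -0.1442, 0.1906]
eef_rot: [-0.0, 0.961, 0.277, -0.0]
force: [0.7, -0.1, -0.4]
finger_gap: 0.0854
grip_force: 0.0
```

Request:
send_rows([
  {"x":0,"y":0,"z":0,"yaw":-0.042,"gripper":1},
  {"x":0,"y":0,"z":0,"yaw":-0.042,"gripper":1},
  {"x":0,"y":0,"z":0,"yaw":-0.042,"gripper":1},
  {"x":0,"y":0,"z":0,"yaw":-0.042,"gripper":1},
  {"x":0,"y":0,"z":0,"yaw":-0.042,"gripper":1},
  {"x":0,"y":0,"z":0,"yaw":-0.042,"gripper":1},
  {"x":0,"y":0,"z":0,"yaw":-0.042,"gripper":1},
  {"x":0,"y":0,"z":0,"yaw":-0.042,"gripper":1},
  {"x":0,"y":0,"z":0,"yaw":-0.042,"gripper":1},
  {"x":0,"y":0,"z":0,"yaw":0,"gripper":1},
])

```text
time_s: 8.7
ee_pos: [0.5708, -0.1445, 0.1891]
eef_rot: [-0.0, 0.641, 0.767, -0.0]
force: [0.2, 0.3, 0.3]
finger_gap: 0.0854
grip_force: 0.0
```

```bash
python3 go.py .6145 -.051 .062 100; python3 -c "
from h import *
s=snap('wrist','w6')"
```

```text
t 8.7 pos [ 0.5708 -0.1445  0.1891] th 100.2 tilt [-0.  0. -1.] gap 0.0854 grip 0.0 F [0.2 0.3 0.3] q [ 0.45  0.68 -0.48  1.67  0.38  0.89 -0.01]
yaw 0.0013 shift now [0.2104 0.1492 0.3179] shift after yaw [0.211  0.1483 0.3179]
```

View pics/w6.png

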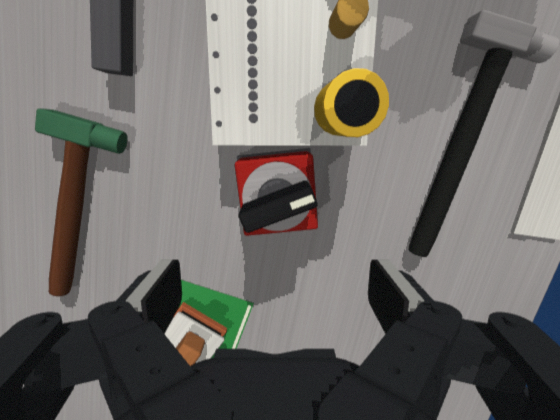

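The knob bar now lies across at (278,206), turned about 75°, so the magnet is on. The cap1 top is at (356,103).

```bash
python3 -c "
from h import *
s=load('w6');print(pt(s,356,103,.122))"
```

```text
[ 0.61690636 -0.05007732  0.122     ]
```

Request:
send_rows([
  {"x":0.07,"y":0.049,"z":0,"yaw":0,"gripper":1},
  {"x":0.07,"y":0.05,"z":0,"yaw":0,"gripper":1},
  {"x":0.07,"y":0.05,"z":0,"yaw":0,"gripper":1},
  {"x":0,"y":0,"z":0.08,"yaw":0,"gripper":1},
  {"x":0,"y":0,"z":0.08,"yaw":0,"gripper":1},
  {"x":0,"y":0,"z":0.08,"yaw":0,"gripper":1},
  {"x":0,"y":0,"z":0.078,"yaw":0,"gripper":1},
  {"x":0,"y":0,"z":0,"yaw":0,"gripper":1},
  {"x":0,"y":0,"z":0,"yaw":0,"gripper":0},
  {"x":0,"y":0,"z":0,"yaw":0,"gripper":0},
], force=40)

```text
time_s: 9.75
ee_pos: [0.6165, -0.0508, 0.064]
eef_rot: [0.001, 0.642, 0.767, 0.001]
force: [0.2, 0.2, 0.4]
finger_gap: 0.059
grip_force: 0.0
```

Request:
send_rows([
  {"x":0,"y":0,"z":0,"yaw":0,"gripper":0},
  {"x":0,"y":0,"z":0,"yaw":0,"gripper":0},
  {"x":0,"y":0,"z":0,"yaw":0,"gripper":0},
  {"x":0,"y":0,"z":0,"yaw":0,"gripper":0},
  {"x":0,"y":0,"z":-0.02,"yaw":0,"gripper":0},
  {"x":0,"y":0,"z":-0.05,"yaw":0,"gripper":0},
  {"x":0,"y":0,"z":-0.05,"yaw":0,"gripper":0},
  {"x":0,"y":0,"z":-0.05,"yaw":0,"gripper":0},
  {"x":0,"y":0,"z":-0.05,"yaw":0,"gripper":0},
  {"x":0,"y":0,"z":0,"yaw":0,"gripper":0},
])

```text
time_s: 10.75
ee_pos: [0.6173, -0.0508, 0.1538]
eef_rot: [0.003, 0.641, 0.767, 0.002]
force: [1.5, 0.7, -1.1]
finger_gap: 0.0489
grip_force: 41.5
```

```bash
python3 -c "
from h import *
a=np.radians(-7.5);c=np.array([.5053,.3563]);X=np.array([np.cos(a),np.sin(a)]);Y=np.array([-X[1],X[0]])
for i in(1,-1):
  for j in(1,-1): p=c+.0375*(i*X+j*Y);print(i,j,p.round(4),np.linalg.norm(p))"
python3 go.py .5473 .3142 .15 82.5
```

```text
1 1 [0.5474 0.3886] 0.6712794329785732
1 -1 [0.5376 0.3142] 0.6226837670797213
-1 1 [0.473  0.3984] 0.6184217704895321
-1 -1 [0.4632 0.324 ] 0.5653003474790771
t 10.8 pos [ 0.6173 -0.0508  0.1538] th 100.2 tilt [ 0.007  0.    -1.   ] gap 0.0489 grip 41.5 F [ 1.5  0.7 -1.1] q [ 0.26  0.75 -0.45  1.62  0.4   0.85 -0.18]
yaw 0.0983 shift now [ 0.9291 -0.0107  0.0084] shift after yaw [ 0.8819 -0.2926  0.0084]
```

```bash
python3 go.py .5474 .3886 .154 100.2
```

```text
t 10.8 pos [ 0.6173 -0.0508  0.1538] th 100.2 tilt [ 0.007  0.    -1.   ] gap 0.0489 grip 41.5 F [ 1.5  0.7 -1.1] q [ 0.26  0.75 -0.45  1.62  0.4   0.85 -0.18]
yaw -0.0 shift now [ 1.1121  0.0226 -0.0016] shift after yaw [ 1.1121  0.0227 -0.0016]
```

Request:
send_rows([
  {"x":0.08,"y":0.002,"z":0,"yaw":0,"gripper":0},
  {"x":0.11,"y":0.002,"z":0,"yaw":0,"gripper":0},
  {"x":0.12,"y":0.002,"z":0,"yaw":0,"gripper":0},
  {"x":0.12,"y":0.002,"z":0,"yaw":0,"gripper":0},
  {"x":0.12,"y":0.002,"z":0,"yaw":0,"gripper":0},
  {"x":0.12,"y":0.002,"z":0,"yaw":0,"gripper":0},
  {"x":0.12,"y":0.002,"z":0,"yaw":0,"gripper":0},
  {"x":0.12,"y":0.002,"z":0,"yaw":0,"gripper":0},
  {"x":0.12,"y":0.002,"z":0,"yaw":0,"gripper":0},
  {"x":0.082,"y":0.004,"z":0,"yaw":0,"gripper":0},
])

```text
time_s: 11.75
ee_pos: [0.542, 0.3928, 0.1498]
eef_rot: [-0.001, 0.64, 0.769, 0.0]
force: [-1.0, 0.7, -0.1]
finger_gap: 0.0485
grip_force: 41.5
```

```bash
python3 go.py .5474 .3886 .009 100.2; python3 -c "
from h import *
s=snap('side','s7'); cv2.imwrite('pics/s7.png',cv2.resize(s['pixels'][100:400,120:400,::-1],None,fx=2,fy=2))"
```

```text
t 11.8 pos [0.542  0.3928 0.1498] th 100.4 tilt [-0.002  0.002 -1.   ] gap 0.0485 grip 41.5 F [-1.   0.7 -0.1] q [-0.5   0.82 -0.39  1.45  0.35  0.94 -0.8 ]
yaw 0.0014 shift now [-0.0135  0.0118  0.3519] shift after yaw [-0.0134  0.0118  0.3519]
```

View pics/s7.png

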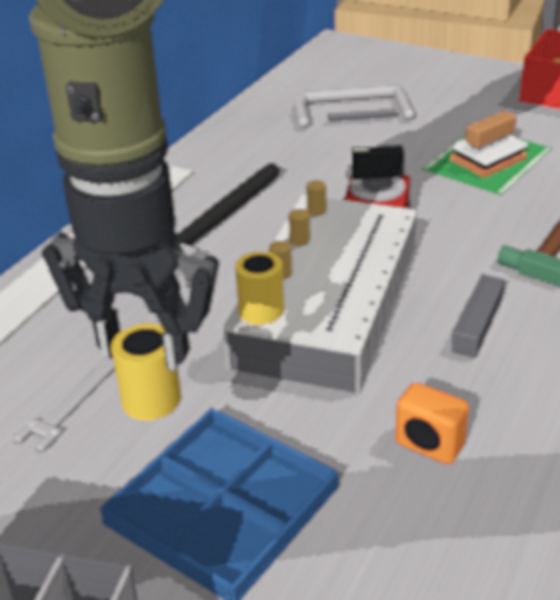

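Request:
send_rows([
  {"x":0,"y":0,"z":0.06,"yaw":0,"gripper":0},
  {"x":0,"y":0,"z":0.06,"yaw":0,"gripper":0},
  {"x":0,"y":0,"z":0.06,"yaw":0,"gripper":0},
  {"x":0,"y":0,"z":0.04,"yaw":0,"gripper":0},
  {"x":0,"y":0,"z":0,"yaw":0,"gripper":0},
  {"x":0,"y":0,"z":0,"yaw":0,"gripper":0},
])

```text
time_s: 12.4
ee_pos: [0.5448, 0.3883, 0.0623]
eef_rot: [-0.0, 0.641, 0.767, 0.0]
force: [-1.0, -0.5, -0.3]
finger_gap: 0.0486
grip_force: 41.5
```

```bash
python3 go.py .5474 .3886 .009 100.2
```

```text
t 12.4 pos [0.5448 0.3883 0.0623] th 100.2 tilt [ 0.  0. -1.] gap 0.0486 grip 41.5 F [-1.  -0.5 -0.3] q [-0.51  0.92 -0.35  1.52  0.4   0.78 -0.84]
yaw 0.0001 shift now [-0.0006  0.0066  0.1334] shift after yaw [-0.0006  0.0066  0.1334]
```

Request:
send_rows([
  {"x":0,"y":0.006,"z":0.04,"yaw":0,"gripper":0},
  {"x":0,"y":0,"z":0.04,"yaw":0,"gripper":0},
  {"x":0,"y":0,"z":0.04,"yaw":0,"gripper":0},
  {"x":0,"y":0,"z":0.012,"yaw":0,"gripper":0},
  {"x":0,"y":0,"z":0,"yaw":0,"gripper":0},
])

```text
time_s: 12.9
ee_pos: [0.5461, 0.388, 0.0093]
eef_rot: [0.0, 0.641, 0.767, -0.001]
force: [-1.6, -2.1, 6.5]
finger_gap: 0.0484
grip_force: 42.5
```

Request:
send_rows([
  {"x":0,"y":0,"z":0,"yaw":0,"gripper":0.9},
  {"x":0,"y":0,"z":0,"yaw":0,"gripper":0.9},
  {"x":0,"y":0,"z":0,"yaw":0,"gripper":0.9},
  {"x":0,"y":0,"z":0,"yaw":0,"gripper":1},
  {"x":0,"y":0,"z":-0.03,"yaw":0,"gripper":1},
  {"x":0,"y":0,"z":-0.09,"yaw":0,"gripper":1},
  {"x":0,"y":0,"z":-0.12,"yaw":0,"gripper":1},
  {"x":0,"y":0,"z":-0.12,"yaw":0,"gripper":1},
  {"x":0,"y":0,"z":-0.1,"yaw":0,"gripper":1},
  {"x":0,"y":0,"z":0,"yaw":0,"gripper":1},
])

```text
time_s: 13.9
ee_pos: [0.5502, 0.3923, 0.2014]
eef_rot: [0.001, 0.642, 0.767, 0.007]
force: [0.7, 0.3, -0.4]
finger_gap: 0.0851
grip_force: 0.0
```

```bash
python3 go.py .577 .1555 .19 100.2
```

```text
t 13.9 pos [0.5502 0.3923 0.2014] th 100.2 tilt [ 0.01  0.01 -1.  ] gap 0.0851 grip 0.0 F [ 0.7  0.3 -0.4] q [-0.48  0.76 -0.41  1.4   0.33  1.03 -0.77]
yaw -0.0 shift now [-0.5947 -0.039   0.0236] shift after yaw [-0.5947 -0.0391  0.0236]
```

Request:
send_rows([
  {"x":-0.097,"y":-0.005,"z":0,"yaw":0,"gripper":1},
  {"x":-0.098,"y":-0.005,"z":0,"yaw":0,"gripper":1},
  {"x":-0.098,"y":-0.005,"z":0,"yaw":0,"gripper":1},
  {"x":-0.098,"y":-0.005,"z":0,"yaw":0,"gripper":1},
  {"x":-0.098,"y":-0.005,"z":0,"yaw":0,"gripper":1},
  {"x":-0.098,"y":-0.005,"z":0,"yaw":0,"gripper":1},
  {"x":0,"y":0,"z":0,"yaw":0,"gripper":1},
  {"x":0,"y":0,"z":0,"yaw":0,"gripper":1},
])

```text
time_s: 14.7
ee_pos: [0.5769, 0.1542, 0.1934]
eef_rot: [0.0, 0.642, 0.766, -0.0]
force: [1.1, 1.1, -0.6]
finger_gap: 0.0855
grip_force: 0.0
```

```bash
python3 go.py .577 .1555 .062 100.2
```

```text
t 14.7 pos [0.5769 0.1542 0.1934] th 100.1 tilt [-0. -0. -1.] gap 0.0855 grip 0.0 F [ 1.1  1.1 -0.6] q [-0.09  0.67 -0.44  1.64  0.34  0.9  -0.48]
yaw -0.0007 shift now [0.0034 0.0009 0.3285] shift after yaw [0.0034 0.0009 0.3285]
```

Request:
send_rows([
  {"x":0.003,"y":0.001,"z":0.08,"yaw":0,"gripper":1},
  {"x":0,"y":0,"z":0.08,"yaw":0,"gripper":1},
  {"x":0,"y":0,"z":0.08,"yaw":0,"gripper":1},
  {"x":0,"y":0,"z":0.087,"yaw":0,"gripper":1},
  {"x":0,"y":0,"z":0,"yaw":0,"gripper":1},
  {"x":0,"y":0,"z":0,"yaw":0,"gripper":0},
  {"x":0,"y":0,"z":0,"yaw":0,"gripper":0},
  {"x":0,"y":0,"z":0,"yaw":0,"gripper":0},
  {"x":0,"y":0,"z":0,"yaw":0,"gripper":0},
  {"x":0,"y":0,"z":0,"yaw":0,"gripper":0},
], force=40)

```text
time_s: 15.7
ee_pos: [0.5783, 0.1579, 0.0648]
eef_rot: [0.001, 0.641, 0.767, 0.002]
force: [-1.8, 0.3, 7.1]
finger_gap: 0.0482
grip_force: 40.8
```

Request:
send_rows([
  {"x":0,"y":0,"z":0,"yaw":0,"gripper":0},
  {"x":0,"y":0,"z":0,"yaw":0,"gripper":0},
  {"x":0,"y":0,"z":-0.02,"yaw":0,"gripper":0},
  {"x":0,"y":0,"z":-0.05,"yaw":0,"gripper":0},
  {"x":0,"y":0,"z":-0.06,"yaw":0,"gripper":0},
  {"x":0,"y":0,"z":-0.06,"yaw":0,"gripper":0},
  {"x":0,"y":0,"z":-0.05,"yaw":0,"gripper":0},
  {"x":0,"y":0,"z":0,"yaw":0,"gripper":0},
  {"x":0,"y":0,"z":0,"yaw":0,"gripper":0},
])

```text
time_s: 16.6
ee_pos: [0.5772, 0.1565, 0.1591]
eef_rot: [0.0, 0.641, 0.767, 0.0]
force: [0.5, -0.8, -0.4]
finger_gap: 0.0484
grip_force: 41.4
```

```bash
python3 go.py .4632 .324 .157 100.2
```

```text
t 16.6 pos [0.5772 0.1565 0.1591] th 100.2 tilt [ 0.001 -0.    -1.   ] gap 0.0484 grip 41.4 F [ 0.5 -0.8 -0.4] q [-0.1   0.72 -0.42  1.68  0.37  0.83 -0.51]
yaw 0.0 shift now [ 0.4626 -0.2062  0.0048] shift after yaw [ 0.4625 -0.2063  0.0048]
```

Request:
send_rows([
  {"x":0.06,"y":-0.026,"z":0,"yaw":0,"gripper":0},
  {"x":0.1,"y":-0.045,"z":0,"yaw":0,"gripper":0},
  {"x":0.1,"y":-0.045,"z":0,"yaw":0,"gripper":0},
  {"x":0.1,"y":-0.045,"z":0,"yaw":0,"gripper":0},
  {"x":0.06,"y":-0.026,"z":0,"yaw":0,"gripper":0},
  {"x":0.042,"y":-0.019,"z":0,"yaw":0,"gripper":0},
  {"x":0,"y":0,"z":0.08,"yaw":0,"gripper":0},
  {"x":0,"y":0,"z":0.1,"yaw":0,"gripper":0},
  {"x":0,"y":0,"z":0.06,"yaw":0,"gripper":0},
  {"x":0,"y":0,"z":0,"yaw":0,"gripper":0},
])

```text
time_s: 17.6
ee_pos: [0.4601, 0.3213, 0.0585]
eef_rot: [-0.001, 0.641, 0.768, -0.005]
force: [0.5, -0.1, 0.5]
finger_gap: 0.0479
grip_force: 41.5
```

```bash
python3 go.py .4632 .324 .0085 100.2
```

```text
t 17.6 pos [0.4601 0.3213 0.0585] th 100.3 tilt [-0.007 -0.006 -1.   ] gap 0.0479 grip 41.5 F [ 0.5 -0.1  0.5] q [-0.51  0.82 -0.31  1.86  0.44  0.55 -0.93]
yaw 0.0004 shift now [0.0058 0.0097 0.1249] shift after yaw [0.0058 0.0097 0.1249]
```

Request:
send_rows([
  {"x":0.002,"y":0.004,"z":0.04,"yaw":0,"gripper":0},
  {"x":0,"y":0,"z":0.04,"yaw":0,"gripper":0},
  {"x":0,"y":0,"z":0.03,"yaw":0,"gripper":0},
  {"x":0,"y":0,"z":0.014,"yaw":0,"gripper":0},
  {"x":0,"y":0,"z":0,"yaw":0,"gripper":0},
  {"x":0,"y":0,"z":0,"yaw":0,"gripper":0},
])

```text
time_s: 18.2
ee_pos: [0.4649, 0.3254, 0.0133]
eef_rot: [0.0, 0.641, 0.767, 0.0]
force: [-0.6, -0.0, -0.5]
finger_gap: 0.0479
grip_force: 41.5
```

Request:
send_rows([
  {"x":0,"y":0,"z":0,"yaw":0,"gripper":0.9},
  {"x":0,"y":0,"z":0,"yaw":0,"gripper":0.9},
  {"x":0,"y":0,"z":0,"yaw":0,"gripper":0.9},
  {"x":0,"y":0,"z":0,"yaw":0,"gripper":1},
  {"x":0,"y":0,"z":-0.03,"yaw":0,"gripper":1},
  {"x":0,"y":0,"z":-0.09,"yaw":0,"gripper":1},
  {"x":0,"y":0,"z":-0.12,"yaw":0,"gripper":1},
  {"x":0,"y":0,"z":-0.12,"yaw":0,"gripper":1},
  {"x":0,"y":0,"z":-0.1,"yaw":0,"gripper":1},
  {"x":0,"y":0,"z":0,"yaw":0,"gripper":1},
])

```text
time_s: 19.2
ee_pos: [0.4674, 0.3282, 0.2035]
eef_rot: [0.001, 0.641, 0.767, 0.006]
force: [0.3, 0.6, 0.1]
finger_gap: 0.0853
grip_force: 0.0
```

```bash
python3 go.py .49 -.373 .2 67; python3 -c "
from h import *
s=snap('top','t8'); im=s['pixels'][:,:,::-1]
a=cv2.resize(im[195:285,115:225],None,fx=3.6,fy=3.6,interpolation=cv2.INTER_CUBIC);b=cv2.resize(im[195:285,370:480],None,fx=3.6,fy=3.6,interpolation=cv2.INTER_CUBIC)
cv2.imwrite('pics/t8b.png',np.hstack([a,b]))"
```

```text
t 19.2 pos [0.4674 0.3282 0.2035] th 100.2 tilt [ 0.009  0.008 -1.   ] gap 0.0853 grip 0.0 F [0.3 0.6 0.1] q [-0.44  0.62 -0.43  1.73  0.32  0.85 -0.83]
yaw 0.1845 shift now [-1.7352 -0.255  -0.0048] shift after yaw [-1.5915  0.7371 -0.0048]
```

View pics/t8b.png

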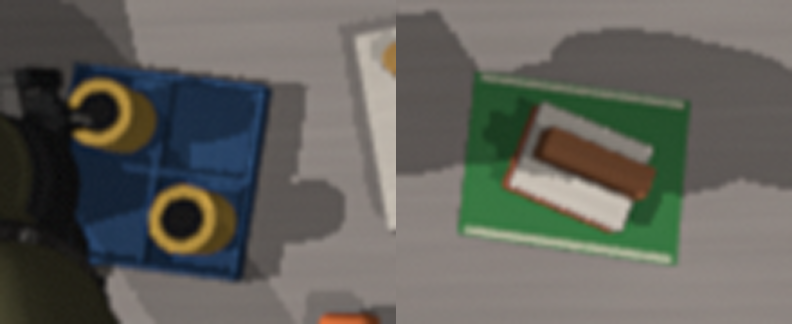

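Both caps stand upright in opposite compartments, with tops at (100,112) and (182,218). The block is still at about (597,163) on the mat.

Request:
send_rows([
  {"x":-0.08,"y":-0.016,"z":0,"yaw":0,"gripper":1},
  {"x":-0.12,"y":-0.017,"z":0,"yaw":0,"gripper":1},
  {"x":-0.12,"y":-0.017,"z":0,"yaw":0,"gripper":1},
  {"x":-0.12,"y":-0.017,"z":0,"yaw":0,"gripper":1},
  {"x":-0.12,"y":-0.017,"z":0,"yaw":0,"gripper":1},
  {"x":-0.12,"y":-0.017,"z":0,"yaw":0,"gripper":1},
  {"x":-0.12,"y":-0.017,"z":0,"yaw":0,"gripper":1},
  {"x":-0.12,"y":-0.017,"z":0,"yaw":0,"gripper":1},
  {"x":-0.12,"y":-0.017,"z":0,"yaw":0,"gripper":1},
  {"x":-0.12,"y":-0.017,"z":0,"yaw":0,"gripper":1},
])

```text
time_s: 20.25
ee_pos: [0.4791, -0.1455, 0.1962]
eef_rot: [-0.001, 0.641, 0.767, -0.001]
force: [1.0, 0.2, 1.1]
finger_gap: 0.0851
grip_force: 0.0
```

Request:
send_rows([
  {"x":-0.12,"y":-0.017,"z":0,"yaw":0,"gripper":1},
  {"x":-0.12,"y":-0.017,"z":0,"yaw":0,"gripper":1},
  {"x":-0.12,"y":-0.017,"z":0,"yaw":0,"gripper":1},
  {"x":-0.06,"y":-0.01,"z":0,"yaw":0,"gripper":1},
  {"x":0,"y":0,"z":0,"yaw":0.04,"gripper":1},
  {"x":0,"y":0,"z":0,"yaw":0.04,"gripper":1},
  {"x":0,"y":0,"z":0,"yaw":0.04,"gripper":1},
  {"x":0,"y":0,"z":0,"yaw":0.04,"gripper":1},
  {"x":0,"y":0,"z":0,"yaw":0.025,"gripper":1},
  {"x":0,"y":0,"z":0,"yaw":0,"gripper":1},
])

```text
time_s: 21.25
ee_pos: [0.4852, -0.3127, 0.196]
eef_rot: [-0.001, 0.834, 0.551, -0.001]
force: [0.1, 0.9, 0.0]
finger_gap: 0.0855
grip_force: 0.0
```

```bash
python3 -c "
from h import *
s=load('t8')
D=lambda a,b,z:pt(s,370+(a-396)/3.6-.36,195+b/3.6-.36,z)
P=np.array([D(*c,.066) for c in[(548,128),(655,166),(645,198),(538,157)]]);print(P.mean(0),[np.degrees(np.arctan2(*(P[i]-P[j])[1::-1])) for i,j in((0,1),(3,2))])
s=snap('wrist','w9')"; python3 go.py .49 -.373 .04 67
```

```text
[ 0.490526   -0.37296123  0.066     ] [np.float64(68.56021209860684), np.float64(67.1797630001934)]
t 21.3 pos [ 0.4854 -0.3128  0.1962] th 67.0 tilt [-0.002  0.001 -1.   ] gap 0.0854 grip 0.0 F [-0.8 -1.   0.1] q [ 0.68  0.63 -0.31  1.7   0.25  0.85 -0.14]
yaw 0.0002 shift now [-0.134   0.0702  0.3903] shift after yaw [-0.134   0.0703  0.3903]
```

View pics/w9.png

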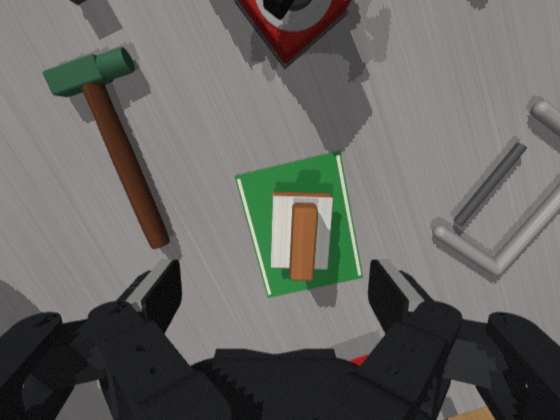

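```bash
python3 -c "
from h import *
s=load('w9')
a=pt(s,305,205,.066);b=pt(s,301.5,262,.066);print(a,b,np.degrees(np.arctan2(*(a-b)[1::-1])))
P=[pt(s,*c,.027) for c in[(274,194),(331,194)]];print(P)
print([proj(s,np.array([.4903,-.373,.066])+.042*k*np.array([np.cos(a),np.sin(a),0])) for a in[np.radians(67.5)] for k in(-1,0,1)])"; python3 go.py .4903 -.373 .04 67
```

```text
[ 0.50981153 -0.33434745  0.066     ] [ 0.48292302 -0.3920123   0.066     ] 65.00085739141612
[array([ 0.4816289 , -0.31876495,  0.027     ]), array([ 0.54179673, -0.34434464,  0.027     ])]
[array([300.8260148 , 280.11895389]), array([301.31741509, 244.34945306]), array([301.84238059, 206.13670754])]
t 21.3 pos [ 0.4854 -0.3128  0.1962] th 67.0 tilt [-0.002  0.001 -1.   ] gap 0.0854 grip 0.0 F [-0.8 -1.   0.1] q [ 0.68  0.63 -0.31  1.7   0.25  0.85 -0.14]
yaw 0.0002 shift now [-0.1337  0.0708  0.3903] shift after yaw [-0.1337  0.071   0.3903]
```

The handle runs from (301,280) to (305,205), matching the top view. Centre (.491, -.373), direction about 66°.

Request:
send_rows([
  {"x":-0.067,"y":0.036,"z":0,"yaw":0.005,"gripper":1},
  {"x":-0.067,"y":0.037,"z":0,"yaw":0,"gripper":1},
  {"x":0,"y":0,"z":0.09,"yaw":0,"gripper":1},
  {"x":0,"y":0,"z":0.09,"yaw":0,"gripper":1},
  {"x":0,"y":0,"z":0.09,"yaw":0,"gripper":1},
  {"x":0,"y":0,"z":0.08,"yaw":0,"gripper":1},
  {"x":0,"y":0,"z":0.06,"yaw":0,"gripper":1},
  {"x":0,"y":0,"z":0.05,"yaw":0,"gripper":1},
  {"x":0,"y":0,"z":0,"yaw":0,"gripper":1},
  {"x":0,"y":0,"z":0,"yaw":0,"gripper":1},
])

```text
time_s: 22.3
ee_pos: [0.4914, -0.3738, 0.0128]
eef_rot: [-0.0, 0.838, 0.545, -0.0]
force: [0.5, -0.5, -0.2]
finger_gap: 0.0856
grip_force: 0.0
```

```bash
python3 go.py .491 -.373 .012 66
```

```text
t 22.3 pos [ 0.4914 -0.3738  0.0128] th 66.1 tilt [-0.     0.001 -1.   ] gap 0.0856 grip 0.0 F [ 0.5 -0.5 -0.2] q [ 0.7   0.93 -0.22  1.71  0.35  0.55 -0.15]
yaw 0.0005 shift now [ 0.0015 -0.0018  0.0021] shift after yaw [ 0.0015 -0.0018  0.0021]
```

Request:
send_rows([
  {"x":0,"y":0,"z":0,"yaw":0,"gripper":0},
  {"x":0,"y":0,"z":0,"yaw":0,"gripper":0},
  {"x":0,"y":0,"z":0,"yaw":0,"gripper":0},
  {"x":0,"y":0,"z":0,"yaw":0,"gripper":0},
  {"x":0,"y":0,"z":0,"yaw":0,"gripper":0},
  {"x":0,"y":0,"z":0,"yaw":0,"gripper":0},
  {"x":0,"y":0,"z":0,"yaw":0,"gripper":0},
  {"x":0,"y":0,"z":0,"yaw":0,"gripper":0},
  {"x":0,"y":0,"z":0,"yaw":0,"gripper":0},
  {"x":0,"y":0,"z":0,"yaw":0,"gripper":0},
], force=70)

```text
time_s: 23.3
ee_pos: [0.4919, -0.3742, 0.013]
eef_rot: [0.0, 0.839, 0.545, 0.0]
force: [1.4, -1.1, 1.9]
finger_gap: 0.0239
grip_force: 73.1
```

```bash
python3 go.py .491 -.373 .012 66
```

```text
t 23.3 pos [ 0.4919 -0.3742  0.013 ] th 66.0 tilt [ 0.001 -0.    -1.   ] gap 0.0239 grip 73.1 F [ 1.4 -1.1  1.9] q [ 0.7   0.93 -0.22  1.71  0.35  0.55 -0.16]
yaw 0.0001 shift now [ 0.0019 -0.0033  0.0026] shift after yaw [ 0.0019 -0.0033  0.0026]
```

Request:
send_rows([
  {"x":0,"y":0,"z":-0.02,"yaw":0,"gripper":0},
  {"x":0,"y":0,"z":-0.08,"yaw":0,"gripper":0},
  {"x":0,"y":0,"z":-0.1,"yaw":0,"gripper":0},
  {"x":0,"y":0,"z":-0.1,"yaw":0,"gripper":0},
  {"x":0,"y":0,"z":-0.08,"yaw":0,"gripper":0},
  {"x":0,"y":0,"z":0,"yaw":-0.04,"gripper":0},
  {"x":0,"y":0,"z":0,"yaw":-0.04,"gripper":0},
  {"x":0,"y":0,"z":0,"yaw":-0.04,"gripper":0},
  {"x":0,"y":0,"z":0,"yaw":-0.04,"gripper":0},
  {"x":0,"y":0,"z":0,"yaw":-0.029,"gripper":0},
])

```text
time_s: 24.3
ee_pos: [0.4901, -0.3735, 0.1643]
eef_rot: [-0.001, 0.641, 0.768, -0.0]
force: [-0.5, -0.5, -1.9]
finger_gap: 0.0245
grip_force: 72.6
```

```bash
python3 go.py .5313 -.0453 .16 100
```

```text
t 24.3 pos [ 0.4901 -0.3735  0.1643] th 100.3 tilt [-0.003  0.001 -1.   ] gap 0.0245 grip 72.6 F [-0.5 -0.5 -1.9] q [ 0.84  0.74 -0.47  1.61  0.41  0.89  0.39]
yaw 0.0017 shift now [0.7888 0.2482 0.0116] shift after yaw [0.7901 0.244  0.0116]
```

Request:
send_rows([
  {"x":0.05,"y":0.016,"z":0,"yaw":0.001,"gripper":0},
  {"x":0.1,"y":0.031,"z":0,"yaw":0,"gripper":0},
  {"x":0.11,"y":0.034,"z":0,"yaw":0,"gripper":0},
  {"x":0.11,"y":0.034,"z":0,"yaw":0,"gripper":0},
  {"x":0.11,"y":0.034,"z":0,"yaw":0,"gripper":0},
  {"x":0.11,"y":0.034,"z":0,"yaw":0,"gripper":0},
  {"x":0.1,"y":0.031,"z":0,"yaw":0,"gripper":0},
  {"x":0.07,"y":0.021,"z":0,"yaw":0,"gripper":0},
  {"x":0.029,"y":0.01,"z":0,"yaw":0,"gripper":0},
  {"x":0,"y":0,"z":0,"yaw":0,"gripper":0},
])

```text
time_s: 25.3
ee_pos: [0.5336, -0.0444, 0.1648]
eef_rot: [-0.001, 0.642, 0.766, -0.0]
force: [0.5, 0.2, -2.0]
finger_gap: 0.0244
grip_force: 72.5
```

Request:
send_rows([
  {"x":0,"y":0,"z":0.05,"yaw":0,"gripper":0},
  {"x":0,"y":0,"z":0.05,"yaw":0,"gripper":0},
  {"x":0,"y":0,"z":0.04,"yaw":0,"gripper":0},
  {"x":0,"y":0,"z":0.03,"yaw":0,"gripper":0},
  {"x":0,"y":0,"z":0,"yaw":0,"gripper":0},
  {"x":0,"y":0,"z":0,"yaw":0,"gripper":0},
])

```text
time_s: 25.9
ee_pos: [0.534, -0.0474, 0.097]
eef_rot: [0.0, 0.644, 0.765, -0.0]
force: [0.0, 0.4, -2.3]
finger_gap: 0.0239
grip_force: 72.5
```

```bash
python3 go.py .5313 -.0453 .068 100; python3 -c "
from h import *
s=snap('side','s10'); d=proj(s,(.5313,-.0453,.06)).astype(int);print(d);x,y=d
a=cv2.resize(s['pixels'][y-60:y+50,x-65:x+65,::-1],(390,330),interpolation=cv2.INTER_CUBIC)
w=snap('wrist','w10'); b=cv2.resize(w['pixels'][130:350,140:400,::-1],(390,330))
cv2.imwrite('pics/c10.png',np.hstack([a,b]))"
```

```text
t 25.9 pos [ 0.534  -0.0474  0.097 ] th 99.8 tilt [-0.    -0.001 -1.   ] gap 0.0239 grip 72.5 F [ 0.   0.4 -2.3] q [ 0.22  0.73 -0.36  1.92  0.46  0.57 -0.27]
yaw -0.0012 shift now [ 0.0063 -0.0057  0.0726] shift after yaw [ 0.0064 -0.0057  0.0726]
[307 214]
```

View pics/c10.png

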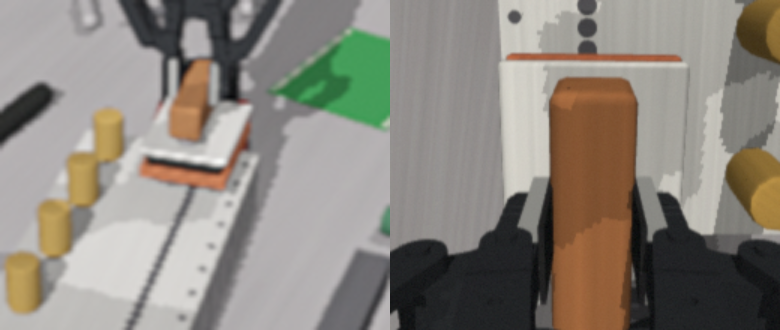

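The block hangs square over the seam's magnet end: bead column at (588,30), block middle at (594,60). I'll press down gently.

Request:
send_rows([
  {"x":0.003,"y":-0.005,"z":0.03,"yaw":0,"gripper":0},
  {"x":0,"y":0,"z":0.02,"yaw":0,"gripper":0},
  {"x":0,"y":0,"z":0.006,"yaw":0,"gripper":0},
  {"x":0,"y":0,"z":0.005,"yaw":0,"gripper":0},
  {"x":0,"y":0,"z":0.003,"yaw":0,"gripper":0},
  {"x":0,"y":0,"z":0,"yaw":0,"gripper":0},
  {"x":0,"y":0,"z":0,"yaw":0,"gripper":0},
])

```text
time_s: 26.7
ee_pos: [0.5317, -0.0456, 0.0717]
eef_rot: [0.0, 0.644, 0.765, -0.0]
force: [-1.4, 0.0, 3.5]
finger_gap: 0.0239
grip_force: 73.3
```

```bash
python3 go.py .5313 -.0453 .068 100; python3 -c "
from h import *
print(arm.state()['wrist_torque'])"
```

```text
t 26.7 pos [ 0.5317 -0.0456  0.0717] th 99.9 tilt [ 0. -0. -1.] gap 0.0239 grip 73.3 F [-1.4  0.   3.5] q [ 0.2   0.77 -0.33  1.94  0.48  0.51 -0.3 ]
yaw -0.0007 shift now [ 0.0008 -0.0009  0.0093] shift after yaw [ 0.0008 -0.0009  0.0093]
[-0.09097001  0.69806388 -0.01675156]
```

Request:
send_rows([
  {"x":0,"y":0,"z":0.005,"yaw":0,"gripper":0},
  {"x":0,"y":0,"z":0,"yaw":0,"gripper":0},
  {"x":0,"y":0,"z":0,"yaw":0,"gripper":0},
])

```text
time_s: 27.0
ee_pos: [0.5317, -0.0456, 0.0695]
eef_rot: [0.0, 0.644, 0.765, -0.0]
force: [-2.4, -0.8, 5.7]
finger_gap: 0.0239
grip_force: 73.5
```

Request:
send_rows([
  {"x":0.01,"y":0,"z":0,"yaw":0,"gripper":0},
  {"x":0.02,"y":0,"z":0,"yaw":0,"gripper":0},
  {"x":0.02,"y":0,"z":0,"yaw":0,"gripper":0},
  {"x":0.02,"y":0,"z":0,"yaw":0,"gripper":0},
  {"x":0.02,"y":0,"z":0,"yaw":0,"gripper":0},
  {"x":0.02,"y":0,"z":0,"yaw":0,"gripper":0},
])

```text
time_s: 27.6
ee_pos: [0.5268, -0.0035, 0.07]
eef_rot: [0.002, 0.644, 0.765, 0.001]
force: [1.3, -3.2, 5.4]
finger_gap: 0.0241
grip_force: 73.5
```

```bash
python3 go.py .5017 .1221 .0695 100
```

```text
t 27.6 pos [ 0.5268 -0.0035  0.07  ] th 99.8 tilt [ 0.005 -0.002 -1.   ] gap 0.0241 grip 73.5 F [ 1.3 -3.2  5.4] q [ 0.1   0.76 -0.31  1.97  0.48  0.48 -0.38]
yaw -0.0012 shift now [ 0.32   -0.0083  0.0005] shift after yaw [ 0.32   -0.0072  0.0005]
```

Request:
send_rows([
  {"x":0.02,"y":-0.001,"z":0,"yaw":0,"gripper":0},
  {"x":0.02,"y":-0.001,"z":0,"yaw":0,"gripper":0},
  {"x":0.02,"y":-0.001,"z":0,"yaw":0,"gripper":0},
  {"x":0.02,"y":0,"z":0,"yaw":0,"gripper":0},
  {"x":0.02,"y":0,"z":0,"yaw":0,"gripper":0},
  {"x":0.02,"y":0,"z":0,"yaw":0,"gripper":0},
  {"x":0.02,"y":0,"z":0,"yaw":0,"gripper":0},
])

```text
time_s: 28.3
ee_pos: [0.5158, 0.0517, 0.0699]
eef_rot: [0.002, 0.644, 0.765, 0.001]
force: [2.0, -4.3, 6.2]
finger_gap: 0.024
grip_force: 73.5
```

```bash
python3 go.py .5017 .1221 .0695 100
```

```text
t 28.3 pos [0.5158 0.0517 0.0699] th 99.8 tilt [ 0.004 -0.001 -1.   ] gap 0.024 grip 73.5 F [ 2.  -4.3  6.2] q [-0.02  0.76 -0.29  1.99  0.46  0.45 -0.48]
yaw -0.0012 shift now [ 0.1795 -0.0047  0.0006] shift after yaw [ 0.1795 -0.0041  0.0006]
```

Request:
send_rows([
  {"x":0.02,"y":-0.001,"z":0,"yaw":0,"gripper":0},
  {"x":0.02,"y":-0.001,"z":0,"yaw":0,"gripper":0},
  {"x":0.02,"y":0,"z":0,"yaw":0,"gripper":0},
  {"x":0.02,"y":0,"z":0,"yaw":0,"gripper":0},
  {"x":0.02,"y":0,"z":0,"yaw":0,"gripper":0},
  {"x":0.02,"y":0,"z":0,"yaw":0,"gripper":0},
  {"x":0.02,"y":0,"z":0,"yaw":0,"gripper":0},
  {"x":0.02,"y":0,"z":0,"yaw":0,"gripper":0},
  {"x":0.02,"y":0,"z":0,"yaw":0,"gripper":0},
  {"x":0,"y":0,"z":0,"yaw":0,"gripper":0},
])

```text
time_s: 29.3
ee_pos: [0.5022, 0.1247, 0.0699]
eef_rot: [0.001, 0.643, 0.766, 0.002]
force: [0.9, 0.8, 5.5]
finger_gap: 0.0244
grip_force: 73.5
```

Request:
send_rows([
  {"x":0,"y":0,"z":0,"yaw":0,"gripper":0},
  {"x":0,"y":0,"z":0,"yaw":0,"gripper":0},
])

```text
time_s: 29.5
ee_pos: [0.5021, 0.1247, 0.0699]
eef_rot: [0.001, 0.643, 0.765, 0.002]
force: [0.3, 0.1, 5.5]
finger_gap: 0.024
grip_force: 73.5
```

```bash
python3 go.py .5017 .1221 .0695 100
```

```text
t 29.5 pos [0.5021 0.1247 0.0699] th 99.9 tilt [ 0.004  0.002 -1.   ] gap 0.024 grip 73.5 F [0.3 0.1 5.5] q [-0.17  0.75 -0.27  2.    0.44  0.44 -0.59]
yaw -0.0005 shift now [-0.0063 -0.0022  0.0009] shift after yaw [-0.0063 -0.0022  0.0009]
```

Request:
send_rows([
  {"x":0,"y":0,"z":-0.03,"yaw":0,"gripper":0},
  {"x":0,"y":0,"z":-0.08,"yaw":0,"gripper":0},
  {"x":0,"y":0,"z":-0.1,"yaw":0,"gripper":0},
  {"x":-0.054,"y":-0.0106,"z":-0.03,"yaw":0,"gripper":0},
  {"x":-0.1,"y":-0.019,"z":0,"yaw":0,"gripper":0},
  {"x":-0.11,"y":-0.021,"z":0,"yaw":0,"gripper":0},
  {"x":-0.11,"y":-0.021,"z":0,"yaw":0,"gripper":0},
  {"x":-0.11,"y":-0.021,"z":0,"yaw":0,"gripper":0},
  {"x":-0.11,"y":-0.021,"z":0,"yaw":0,"gripper":0},
  {"x":-0.11,"y":-0.021,"z":0,"yaw":0,"gripper":0},
])

```text
time_s: 30.5
ee_pos: [0.4953, -0.1648, 0.1656]
eef_rot: [0.0, 0.644, 0.765, 0.0]
force: [0.9, -0.4, -1.3]
finger_gap: 0.024
grip_force: 72.5
```

Request:
send_rows([
  {"x":-0.11,"y":-0.021,"z":0,"yaw":0,"gripper":0},
  {"x":-0.11,"y":-0.021,"z":0,"yaw":0,"gripper":0},
  {"x":-0.11,"y":-0.021,"z":0,"yaw":0,"gripper":0},
  {"x":-0.1,"y":-0.021,"z":0,"yaw":0,"gripper":0},
  {"x":-0.07,"y":-0.014,"z":0,"yaw":0,"gripper":0},
  {"x":-0.03,"y":-0.006,"z":0,"yaw":0,"gripper":0},
  {"x":0,"y":0,"z":0,"yaw":0,"gripper":0},
  {"x":0,"y":0,"z":0,"yaw":0,"gripper":0},
])

```text
time_s: 31.3
ee_pos: [0.4913, -0.3766, 0.1652]
eef_rot: [-0.001, 0.643, 0.766, 0.001]
force: [0.3, 0.6, -2.6]
finger_gap: 0.0244
grip_force: 72.5
```

```bash
python3 go.py .493 -.378 .014 100
```

```text
t 31.3 pos [ 0.4913 -0.3766  0.1652] th 100.0 tilt [ 0.     0.002 -1.   ] gap 0.0244 grip 72.5 F [ 0.3  0.6 -2.6] q [ 0.83  0.74 -0.45  1.6   0.39  0.89  0.41]
yaw -0.0001 shift now [-0.005   0.0033  0.3781] shift after yaw [-0.005   0.0033  0.3781]
```

Request:
send_rows([
  {"x":0,"y":0,"z":0.08,"yaw":0,"gripper":0},
  {"x":0,"y":0,"z":0.1,"yaw":0,"gripper":0},
  {"x":0,"y":0,"z":0.1,"yaw":0,"gripper":0},
  {"x":0,"y":0,"z":0.06,"yaw":0,"gripper":0},
  {"x":0,"y":0,"z":0.026,"yaw":0,"gripper":0},
  {"x":0,"y":0,"z":0.005,"yaw":0,"gripper":0},
  {"x":0,"y":0,"z":0.004,"yaw":0,"gripper":0},
  {"x":0,"y":0,"z":0,"yaw":0,"gripper":0},
  {"x":0,"y":0,"z":0,"yaw":0,"gripper":0},
])

```text
time_s: 32.2
ee_pos: [0.4918, -0.3795, 0.0167]
eef_rot: [0.001, 0.644, 0.765, 0.0]
force: [-0.1, 0.3, -2.3]
finger_gap: 0.0241
grip_force: 72.5
```

Request:
send_rows([
  {"x":0,"y":0,"z":0.003,"yaw":0,"gripper":0},
  {"x":0,"y":0,"z":0.003,"yaw":0,"gripper":0},
  {"x":0,"y":0,"z":0,"yaw":0,"gripper":0},
])

```text
time_s: 32.5
ee_pos: [0.4915, -0.3794, 0.0135]
eef_rot: [0.001, 0.644, 0.765, 0.0]
force: [-0.5, -0.5, 1.8]
finger_gap: 0.0239
grip_force: 73.1
```

Contact. I release, lift, and head back to the knob.

Request:
send_rows([
  {"x":0,"y":0,"z":0,"yaw":0,"gripper":1},
  {"x":0,"y":0,"z":0,"yaw":0,"gripper":1},
  {"x":0,"y":0,"z":0,"yaw":0,"gripper":1},
  {"x":0,"y":0,"z":0,"yaw":0,"gripper":1},
  {"x":0,"y":0,"z":0,"yaw":0,"gripper":1},
  {"x":0,"y":0,"z":-0.05,"yaw":0,"gripper":1},
  {"x":0,"y":0,"z":-0.1,"yaw":0,"gripper":1},
  {"x":0,"y":0,"z":-0.12,"yaw":0,"gripper":1},
  {"x":0,"y":0,"z":-0.1,"yaw":0,"gripper":1},
  {"x":0,"y":0,"z":-0.07,"yaw":0,"gripper":1},
])

```text
time_s: 33.5
ee_pos: [0.492, -0.3794, 0.1921]
eef_rot: [0.002, 0.644, 0.765, 0.0]
force: [-0.0, 0.6, -0.4]
finger_gap: 0.0852
grip_force: 0.0
```

Request:
send_rows([
  {"x":0,"y":0,"z":0,"yaw":0.042,"gripper":1},
  {"x":0,"y":0,"z":0,"yaw":0.042,"gripper":1},
  {"x":0,"y":0,"z":0,"yaw":0.042,"gripper":1},
  {"x":0,"y":0,"z":0,"yaw":0.042,"gripper":1},
  {"x":0,"y":0,"z":0,"yaw":0.042,"gripper":1},
  {"x":0,"y":0,"z":0,"yaw":0.042,"gripper":1},
  {"x":0,"y":0,"z":0,"yaw":0.042,"gripper":1},
  {"x":0,"y":0,"z":0,"yaw":0.042,"gripper":1},
  {"x":0,"y":0,"z":0,"yaw":0.042,"gripper":1},
  {"x":0,"y":0,"z":0,"yaw":0,"gripper":1},
])

```text
time_s: 34.5
ee_pos: [0.4909, -0.3787, 0.1889]
eef_rot: [0.0, 0.962, 0.274, -0.0]
force: [-0.5, -0.3, -0.7]
finger_gap: 0.0857
grip_force: 0.0
```

```bash
python3 go.py .571 -.1443 .062 31.8; python3 -c "
from h import *
s=snap('top','t11'); im=s['pixels'][:,:,::-1]
cv2.imwrite('pics/t11b.png',cv2.resize(im[165:275,120:470],None,fx=2.28,fy=2.28,interpolation=cv2.INTER_CUBIC))"
```

```text
t 34.5 pos [ 0.4909 -0.3787  0.1889] th 31.8 tilt [-0. -0. -1.] gap 0.0857 grip 0.0 F [-0.5 -0.3 -0.7] q [ 0.65  0.68 -0.13  1.59  0.1   0.88 -0.53]
yaw 0.0001 shift now [ 0.4794 -0.3923  0.317 ] shift after yaw [ 0.4792 -0.3925  0.317 ]
```

View pics/t11b.png

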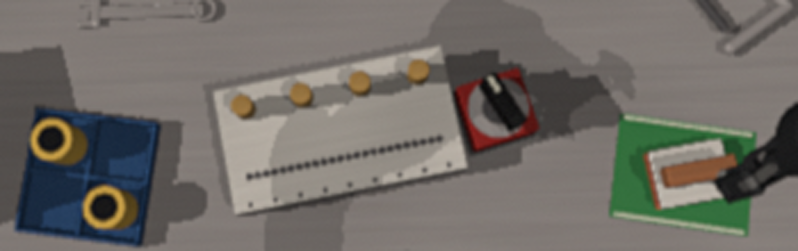

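The caps are in the tray, the block stands on the mat at (690,172), and the knob is still on at (503,100).

Request:
send_rows([
  {"x":0.08,"y":-0.065,"z":0,"yaw":0,"gripper":1},
  {"x":0.08,"y":-0.066,"z":0,"yaw":0,"gripper":1},
  {"x":0.08,"y":-0.066,"z":0,"yaw":0,"gripper":1},
  {"x":0.08,"y":-0.065,"z":0,"yaw":0,"gripper":1},
  {"x":0.08,"y":-0.065,"z":0,"yaw":0,"gripper":1},
  {"x":0.08,"y":-0.065,"z":0,"yaw":0,"gripper":1},
  {"x":0,"y":0,"z":0,"yaw":0,"gripper":1},
  {"x":0,"y":0,"z":0,"yaw":0,"gripper":1},
])

```text
time_s: 35.35
ee_pos: [0.5716, -0.1432, 0.1889]
eef_rot: [-0.0, 0.961, 0.277, 0.0]
force: [-1.0, -1.3, -0.2]
finger_gap: 0.0854
grip_force: 0.0
```

```bash
python3 go.py .571 -.1443 .062 31.8
```

```text
t 35.4 pos [ 0.5716 -0.1432  0.1889] th 32.1 tilt [-0.  0. -1.] gap 0.0854 grip 0.0 F [-1.  -1.3 -0.2] q [ 0.23  0.64 -0.1   1.68  0.08  0.82 -0.92]
yaw 0.0019 shift now [-0.0028  0.0016  0.3171] shift after yaw [-0.0028  0.0016  0.3171]
```

Request:
send_rows([
  {"x":-0.002,"y":0.001,"z":0.08,"yaw":0,"gripper":1},
  {"x":0,"y":0,"z":0.08,"yaw":0,"gripper":1},
  {"x":0,"y":0,"z":0.08,"yaw":0,"gripper":1},
  {"x":0,"y":0,"z":0.077,"yaw":0,"gripper":1},
  {"x":0,"y":0,"z":0,"yaw":0,"gripper":1},
  {"x":0,"y":0,"z":0,"yaw":0,"gripper":0},
  {"x":0,"y":0,"z":0,"yaw":0,"gripper":0},
  {"x":0,"y":0,"z":0,"yaw":0,"gripper":0},
  {"x":0,"y":0,"z":0,"yaw":0,"gripper":0},
  {"x":0,"y":0,"z":0,"yaw":0,"gripper":0},
], force=70)

```text
time_s: 36.35
ee_pos: [0.5729, -0.1474, 0.0639]
eef_rot: [0.002, 0.962, 0.274, 0.002]
force: [1.7, -4.5, 4.0]
finger_gap: 0.0177
grip_force: 68.3
```

Request:
send_rows([
  {"x":0,"y":0,"z":0,"yaw":0,"gripper":0},
  {"x":0,"y":0,"z":0,"yaw":0,"gripper":0},
  {"x":0,"y":0,"z":0,"yaw":0,"gripper":0},
  {"x":0,"y":0,"z":0,"yaw":0,"gripper":0},
])

```text
time_s: 36.75
ee_pos: [0.5729, -0.1475, 0.0638]
eef_rot: [0.002, 0.962, 0.274, 0.002]
force: [0.4, -3.5, 4.7]
finger_gap: 0.0174
grip_force: 68.7
```

Request:
send_rows([
  {"x":0,"y":0,"z":0,"yaw":-0.042,"gripper":0},
  {"x":0,"y":0,"z":0,"yaw":-0.042,"gripper":0},
  {"x":0,"y":0,"z":0,"yaw":-0.042,"gripper":0},
  {"x":0,"y":0,"z":0,"yaw":-0.042,"gripper":0},
  {"x":0,"y":0,"z":0,"yaw":-0.042,"gripper":0},
  {"x":0,"y":0,"z":0,"yaw":-0.042,"gripper":0},
  {"x":0,"y":0,"z":0,"yaw":-0.042,"gripper":0},
  {"x":0,"y":0,"z":0,"yaw":-0.042,"gripper":0},
  {"x":0,"y":0,"z":0,"yaw":-0.042,"gripper":0},
  {"x":0,"y":0,"z":0,"yaw":-0.036,"gripper":0},
])

```text
time_s: 37.75
ee_pos: [0.5742, -0.148, 0.0638]
eef_rot: [0.004, 0.598, 0.802, 0.001]
force: [4.2, -4.4, 3.5]
finger_gap: 0.0178
grip_force: 68.5
```

```bash
python3 go.py .571 -.1443 .062 106
```

```text
t 37.8 pos [ 0.5742 -0.148   0.0638] th 106.6 tilt [ 0.007 -0.004 -1.   ] gap 0.0178 grip 68.5 F [ 4.2 -4.4  3.5] q [ 0.42  0.85 -0.43  1.77  0.55  0.64 -0.05]
yaw 0.0032 shift now [ 0.0111 -0.005   0.0045] shift after yaw [ 0.0111 -0.0051  0.0045]
```

Request:
send_rows([
  {"x":0,"y":0,"z":0,"yaw":0,"gripper":1},
  {"x":0,"y":0,"z":0,"yaw":0,"gripper":1},
  {"x":0,"y":0,"z":0,"yaw":0,"gripper":1},
  {"x":0,"y":0,"z":0,"yaw":0,"gripper":1},
  {"x":0,"y":0,"z":0,"yaw":0,"gripper":1},
  {"x":0,"y":0,"z":-0.05,"yaw":0,"gripper":1},
  {"x":0,"y":0,"z":-0.1,"yaw":0,"gripper":1},
  {"x":0,"y":0,"z":-0.12,"yaw":0,"gripper":1},
  {"x":0,"y":0,"z":-0.1,"yaw":0,"gripper":1},
  {"x":0,"y":0,"z":0,"yaw":0,"gripper":1},
])

```text
time_s: 38.75
ee_pos: [0.575, -0.1449, 0.216]
eef_rot: [0.005, 0.6, 0.8, 0.003]
force: [0.3, 0.4, -0.3]
finger_gap: 0.0857
grip_force: 0.0
```

Request:
send_rows([
  {"x":-0.1,"y":-0.1,"z":0,"yaw":0,"gripper":1},
  {"x":-0.1,"y":-0.05,"z":0,"yaw":0,"gripper":1},
  {"x":-0.05,"y":0,"z":0,"yaw":0,"gripper":1},
  {"x":0,"y":0,"z":0,"yaw":0,"gripper":1},
  {"x":0,"y":0,"z":0,"yaw":0,"gripper":1},
])

```text
time_s: 39.25
ee_pos: [0.5442, -0.2516, 0.2094]
eef_rot: [-0.001, 0.599, 0.8, 0.0]
force: [0.0, 0.8, 0.9]
finger_gap: 0.0854
grip_force: 0.0
```

```bash
cat > k.py <<'E'
from h import *
s=snap('wrist','w12');P=np.array([.5705,-.1445])
im=s['pixels'].astype(int); g=im.sum(2)
# sample rendered plane z=.114 around the knob: brightness on a polar ring inside the disc
for az in range(-70,125,15):
    a=np.radians(az); v=[]
    for r in(.012,.02,.028):
        for sg in(1,):
            u=proj(s,(*(P+sg*r*np.array([np.cos(a),np.sin(a)])),.114)); i=np.round(u).astype(int)
            v.append(int(g[i[1],i[0]]) if 0<=i[0]<560 and 0<=i[1]<420 else -1)
    print(az,v)
t=snap('top','t12');hsv=cv2.cvtColor(t['pixels'],cv2.COLOR_RGB2HSV)
m=cv2.inRange(hsv,(5,80,40),(14,255,255));m[:,:380]=0;m[:200]=0;m[290:]=0;m[:,470:]=0
n,l,st,c=cv2.connectedComponentsWithStats(m);i=1+st[1:,4].argmax();print(st[i],pt(t,*c[i],.055))
E
python3 k.py; python3 go.py
```

```text
-70 [90, 71, 67]
-55 [92, 70, 70]
-40 [89, 81, 372]
-25 [89, 388, 281]
-10 [78, 389, 185]
5 [109, 392, 223]
20 [140, 402, 227]
35 [115, 390, 222]
50 [82, 394, 208]
65 [84, 373, 176]
80 [609, 87, 140]
95 [633, 636, 546]
110 [199, 106, 105]
[410 233  34  14 297] [ 0.49137129 -0.38023572  0.055     ]
t 39.4 pos [ 0.5447 -0.2501  0.2098] th 106.5 tilt [-0.     0.002 -1.   ] gap 0.0854 grip 0.0 F [0.4 0.6 0.2] q [ 0.67  0.68 -0.56  1.61  0.41  0.97  0.26]
```

```bash
python3 -c "
from h import *
for f in('top0','t12'):
    s=load(f); g=s['pixels'].astype(int); r=(slice(202,222),slice(322,358))
    p=s['pixels'][r]; w=(p.min(2)>175); ys,xs=np.nonzero(w); k=(p.max(2)<60); yk,xk=np.nonzero(k)
    e=np.linalg.eigh(np.cov(np.c_[xk,yk].T))[1][:,1]
    print(f,w.sum(),k.sum(),'white',(xs.mean()+322).round(1),(ys.mean()+202).round(1),'dark',(xk.mean()+322).round(1),(yk.mean()+202).round(1),'ang',np.degrees(np.arctan(e[1]/e[0])).round(1), 'meandiff',0)
a,b=load('top0')['pixels'],load('t12')['pixels']; print('diff on knob', np.abs(a[202:222,322:358].astype(int)-b[202:222,322:358]).mean())
"
```

```text
top0 0 237 white nan nan dark 340.1 210.3 ang -22.6 meandiff 0
t12 0 242 white nan nan dark 340.5 210.3 ang -22.0 meandiff 0
diff on knob 3.9810185185185185<string>:7: RuntimeWarning: Mean of empty slice.
  ret = ret.dtype.type(ret / rcount)
```

The top view of the knob now matches the original picture (-22.0° against -22.6°), so it is off. The block is on the mat and the arm is clear. I'm handing in.

```bash
python3 -c "
from rig import arm
print(arm.close_job())"
```

```text
the job is handed in; nothing more can be done
None
```

I handed the job in after about 39 s of robot time with every step carried out: magnet on, both caps present in the tray, seam rubbed at about 8 N throughout, block standing on the mat, and knob back off. The judge returned no result.

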